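# Reload the cone filler's cup block

### The job

Take the tamping rod from its stand and feel down the middle of the block's three wells one after the other, left to right as you face them, until the rod touches bottom or something else: one well still hides a leftover puck, which goes into the metal tray. Hang the rod back in its stand and set every cup that is full of cones upright and fully home in a well of its own. Nest the empty cups into one upright stack on the bench, keep the full cups from tipping over, and leave the jar and the pen alone.

Things in the scene. Friction and masses are not known exactly. Their poses are not given: they have to be found in the camera images.
- cup_block: Black plastic block, fixed, 136 mm (its x) by 230 mm (its y), 62 mm high, with three round wells along its y, 74 mm apart. Its x points away from the robot, y to the robot's left, turned up to 0.25 rad. Origin: centre of its underside. Exactly one well, a different one each time, hides a leftover puck.
- well_left (a point): Centre of the floor of the left well (+y end), axes as the block's. All wells: floor 10 mm above the bench, 52 mm deep, 59.8 mm wide. A finger slot, 30 mm wide (along y), 120 mm long (along x) and as deep as the well, crosses each. A full cup stands on the floor with 1 to 2 mm play at the mouth.
- well_middle (a point): Centre of the floor of the middle well. The leftover puck: black plastic disc, 50 mm in diameter, 30 mm high, 60 g, flat on the floor of a well, up to 6 mm off its axis, top 22 mm below the block's top. Its pose is not reported and it is black in black: find it by feel (the rod stops 30 mm above the floor), grip it through the slot.
- well_right (a point): Centre of the floor of the right well (-y end), axes as the block's.
- tamper_rod: Steel tamping rod, 160 mm long, 85 g: a knurled round handle 14 mm in diameter and 41 mm long above a thin shaft 4.4 mm in diameter and 119 mm long. It starts upright, hanging in its stand by the shoulder under the handle. Its own y runs along the rod from tip to handle (up); origin beside the middle of its length, 7 mm off its centre line.
- rod_tip (a point): The lower end of the rod's shaft, on its centre line. Own axes as the rod's.
- rod_handle (a point): Point on the rod's centre line in the upper half of the handle, 146.5 mm above the tip and 13.5 mm below the top: grip here, from above.
- rod_stand: Aluminium stand for the rod, fixed: a tube 138 mm high on a round foot 68 mm wide. Its mouth is a cone 25 mm wide at the top that narrows, in 8 mm, to a bore 9 mm wide; the rod drops into it and hangs by its shoulder, the handle standing 36 mm out. Origin at the centre of its underside.
- stand_mouth (a point): Centre of the stand's mouth, at the height of its top (138 mm above the bench).
- stand_tip_rest (a point): Where the tip of the rod is while it hangs in its stand: on the stand's axis, 14 mm above the bench.
- parts_tray: Open metal tray for used parts, fixed, to the robot's left: 170 mm (its x) by 130 mm (its y), walls 4 mm thick and 42 mm high, floor 4 mm. Origin: centre of its underside.
- full_cup_0: Cup full of paper cones, about 150 g (two or three are there, the others absent). Blue tapered cup, 90 mm high, weighted foot, outside radius 23 mm at the foot, 32.5 at the rim (30.2 at 68 mm height: grip there). Origin: centre of the underside, z up. The tan cones stand out of it up to 115 mm above the bench.
- full_cup_1: Cup full of paper cones, about 150 g (two or three are there, the others absent). Blue tapered cup, 90 mm high, weighted foot, outside radius 23 mm at the foot, 32.5 at the rim (30.2 at 68 mm height: grip there). Origin: centre of the underside, z up. The tan cones stand out of it up to 115 mm above the bench.
- full_cup_2: Cup full of paper cones, about 150 g (two or three are there, the others absent). Blue tapered cup, 90 mm high, weighted foot, outside radius 23 mm at the foot, 32.5 at the rim (30.2 at 68 mm height: grip there). Origin: centre of the underside, z up. The tan cones stand out of it up to 115 mm above the bench.
- empty_cup_0: Empty cup, about 100 g (two or three are there, the others absent). Blue tapered cup, 90 mm high, weighted foot, outside radius 23 mm at the foot, 32.5 at the rim (30.2 at 68 mm height: grip there). Origin: centre of the underside, z up. Open at the top, wall 2.5 mm, inner floor 44 mm above its underside: a cup set into another stands 44 mm higher than it, with 1 to 2 mm play.
- empty_cup_1: Empty cup, about 100 g (two or three are there, the others absent). Blue tapered cup, 90 mm high, weighted foot, outside radius 23 mm at the foot, 32.5 at the rim (30.2 at 68 mm height: grip there). Origin: centre of the underside, z up. Open at the top, wall 2.5 mm, inner floor 44 mm above its underside: a cup set into another stands 44 mm higher than it, with 1 to 2 mm play.
- empty_cup_2: Empty cup, about 100 g (two or three are there, the others absent). Blue tapered cup, 90 mm high, weighted foot, outside radius 23 mm at the foot, 32.5 at the rim (30.2 at 68 mm height: grip there). Origin: centre of the underside, z up. Open at the top, wall 2.5 mm, inner floor 44 mm above its underside: a cup set into another stands 44 mm higher than it, with 1 to 2 mm play.
- sample_jar: Bystander: clear jar with a red lid, 57 mm wide, 75 mm high. Origin at the centre of its underside.
- marker_pen: Bystander: marker pen, 135 mm long, lying. Origin under its middle.

How it is judged (in metres and radians):
On the way, in this order (a step that is already met when the one before it is completed fails the run):
1. the rod, held in the left well, has touched its floor or a puck lying in it (horizontal distance between rod_tip and well_left below 0.014 m and (z of rod_tip in the frame of well_left below 0.005 m or z of rod_tip in the frame of well_left between 0.026 and 0.034 m) and contact force between cup_block and anything else above 1.2 N), for 0.1 s.
2. the rod, held in the middle well, has touched its floor or a puck lying in it (horizontal distance between rod_tip and well_middle below 0.014 m and (z of rod_tip in the frame of well_middle below 0.005 m or z of rod_tip in the frame of well_middle between 0.026 and 0.034 m) and contact force between cup_block and anything else above 1.2 N), for 0.1 s.
3. the rod, held in the right well, has touched its floor or a puck lying in it (horizontal distance between rod_tip and well_right below 0.014 m and (z of rod_tip in the frame of well_right below 0.005 m or z of rod_tip in the frame of well_right between 0.026 and 0.034 m) and contact force between cup_block and anything else above 1.2 N), for 0.1 s.
At the end, for the whole second after the job is handed in: Full cups in wells: foot within 6 mm of the well floor's centre, tilt under 0.06. Empties one stack on the bench: centres within 8 mm, tilt under 0.08, below 105 mm. Rod hung in its stand: tip within 10 mm of its rest, tilt under 0.1. Puck in the tray (over 0.3 N). All at rest ((distance between full_cup_0 and well_left below 0.006 m or distance between full_cup_0 and well_middle below 0.006 m or distance between full_cup_0 and well_right below 0.006 m) and angle between each of full_cup_0, full_cup_1, full_cup_2's own z axis and vertical below 0.06 rad and linear speed of each of full_cup_0, full_cup_1, full_cup_2, empty_cup_0, empty_cup_1, empty_cup_2 below 0.02 m/s and (distance between full_cup_1 and well_left below 0.006 m or distance between full_cup_1 and well_middle below 0.006 m or distance between full_cup_1 and well_right below 0.006 m) and (distance between full_cup_2 and well_left below 0.006 m or distance between full_cup_2 and well_middle below 0.006 m or distance between full_cup_2 and well_right below 0.006 m) and angle between each of empty_cup_0, empty_cup_1, empty_cup_2's own z axis and vertical below 0.08 rad and height (world z) of each of empty_cup_0, empty_cup_1, empty_cup_2 below 0.105 m and contact force between each of parts_tray, cup_block and empty_cup_0 below 0.05 N and horizontal distance between empty_cup_0 and empty_cup_1 below 0.008 m and horizontal distance between each of empty_cup_0, empty_cup_1 and empty_cup_2 below 0.008 m and contact force between each of parts_tray, cup_block and empty_cup_1 below 0.05 N and contact force between each of parts_tray, cup_block and empty_cup_2 below 0.05 N and distance between rod_tip and stand_tip_rest below 0.01 m and angle between tamper_rod's own y axis and vertical below 0.1 rad and contact force between parts_tray and anything else above 0.3 N); the robot touches nothing.
It fails at once if the jar was moved more than 30 mm (distance of sample_jar from where it was at the start of the episode above 0.03 m).
It fails at once if the pen was moved more than 30 mm (distance of marker_pen from where it was at the start of the episode above 0.03 m).
It fails at once if a full cup tipped over and spilled its cones (angle between any of full_cup_0, full_cup_1, full_cup_2's own z axis and vertical above 0.8 rad).
Of puck_left, puck_middle, puck_right only 1 to 1 are there at a start; the rules pass over those that are not, and their reading is None.
Of full_cup_0, full_cup_1, full_cup_2 only 2 to 3 are there at a start; the rules pass over those that are not, and their reading is None.
Of empty_cup_0, empty_cup_1, empty_cup_2 only 2 to 3 are there at a start; the rules pass over those that are not, and their reading is None.
At some moment in a run one of full_cup_0, full_cup_1, full_cup_2, empty_cup_0, empty_cup_1, empty_cup_2 may be knocked a few centimetres aside while the robot is not near it.
It also fails if it takes over 210 s, if anything falls off the work surface, if the arm or the gripper's body presses on something with over 40 N, if the wrist force passes 120 N, or if a joint passes its speed limit or range.

### The arm

A 6-joint arm with a two-finger parallel gripper is mounted at the origin on a cart in front of the work surface, level with it; the furniture and walls round the work are solid. World frame = base frame: x ahead of the robot, y to its left, z up, the work surface at z = 0. Lengths are in mm, angles in rad, forces in N, time in s.
With the tool pointing down it reaches from about 300 to 775 mm from the base axis. Payload 14.6 kg.
Tool frame: the origin (TCP) lies between the finger pads; the fingertips stand 8 mm ahead of it and the grasp point (between the pads) lies 11 mm behind it; x points along the fingers, y is the direction in which the jaws open and shut, and the axes are right-handed (so a half turn about x gives the same grasp; the last joint's range is limited). The gripper opens to 94 mm and grips with 3 to 60 N. Pads are 16 mm wide; open, the fingers measure 119 mm over their backs; the gripper's body (75 mm by 177 mm) begins 78 mm behind the grasp point.
Start: joints at [-1.356, 0.3, 1.521, -0, 1.321, -0.067], TCP at [152.94, -528.298, 213.446] pointing down, gripper open.
Joint ranges: [-3.03, 3.03], [-0.79, 2.21], [0.23, 2.52], [-1.04, 4.18], [0, 3.07], [-2.55, 2.55]. Speed limits (rad/s): [2.22, 2.22, 2.57, 3.14, 3.14, 3.14].

### API

Orientations are given as [roll, pitch, yaw] about the fixed x, y, z axes, in that order (R = Rz(yaw) Ry(pitch) Rx(roll)).
In Python, from cell import telemetry, camera, calibration, order gives the robot as it stands.
- The arm moves only by the shell command python3 -m handwheel 'ROWS' [FORCE]. ROWS is JSON, a list of rows, each a list of 7 numbers: the turn, a rotation vector about the tool's x, y, z as a fraction of full scale, then the shift along the tool's x, y, z as a fraction of full scale, then the opening, from 0 (shut) to 1 (fully open). A call has 1 to 12 rows; each row is the pose to reach, as a shift and turn from the pose measured when the call began, along the tool's axes at that moment, turning the shorter way round; what a row does not reach only later rows make up. Full scale, the value 1, is 300 mm for a shift and pi rad for a turn. A row lasts 1/8 s, in which the tool goes at most 62.5 mm and 10.7 degrees, less where a joint would pass 70% of its speed; a pose out of reach is approached as far as the arm can. A call with a number of a shift or a turn outside -1 to 1 is refused whole. A call with a gripper value outside its range is refused whole. The fingers move at their own pace and stop on an object; FORCE is the grip in N (left out, the last holds). Time passes only in rows, so rows that repeat a pose let the fingers close. It gives the time, the measured TCP pose, the force and the opening at its end, in the units of the state.
- telemetry.read_state(): the state, without advancing time (a new reading comes with each control period).
- camera(name): name is "scene" or "top" or "wrist"; returns the picture (400x640x3 uint8, red, green, blue); there is no depth.
- calibration(name): a dict with "fov_y" (degrees; the focal length in pixels is half the picture's height over the tangent of half this angle, whatever the lens; pixels are square), "cx", "cy" (the principal point, pixels), "position" and "attitude" of the camera in the world. Camera axes: x right, y down, z forward; pixel columns grow to the right and rows downward; lengths in mm; the calibration is good to about 2 mm. A picture is of the moment at which its call begins: read the wrist's pose just before it. calibration takes no time and is no camera call; for the wrist camera it gives the pose at the moment of the call.
- order.sign_off(): hands the job in, once; it reports no verdict.
The state is a dict: "clock": time; "joints": joint angles; "qd": joint speeds; "effort": joint torques, N m; "eef_pos": TCP position; "eef_rot": TCP orientation; "wrist_force": force on the tool from outside, world axes, zero at the start; "moment": the same for the moment, N m; "finger_gap": finger opening in mm.
Only numpy, scipy, OpenCV 4.12 (cv2) and the standard library are available. Lean on these libraries where they do the work, as an engineer would, in place of code of your own. Each camera call takes 0.05 s, during which the arm holds its last target.

## Working session

There is one attempt and no reset: what is moved stays moved. The work goes in short steps, Python scripts to look and compute and a shell command to move; the robot and the scene stay as the last step left them, time stands still between calls to the robot, and variables do not carry over. Pictures are saved under pics/ and viewed, and the job is handed in when it is done.

```bash
ls; mkdir -p pics
python3 - <<'E'
from cell import telemetry,camera,calibration
import cv2
print(telemetry.read_state())
for n in ['scene','top','wrist']:
    print(n,calibration(n)); cv2.imwrite(f'pics/{n}0.png',camera(n)[:,:,::-1])
E
```

```text
pics
{'clock': 0.0, 'joints': array([-1.35560138e+00,  3.00503629e-01,  1.52159735e+00, -2.97862171e-05,
        1.32069693e+00, -6.66103646e-02]), 'qd': array([ 6.54103561e-04, -1.56370414e-03,  2.27608908e-04,  2.04319943e-03,
        1.32849468e-03, -3.84215418e-05]), 'effort': array([ 2.37617569e-03, -5.31810200e+01, -3.52734303e+01,  7.09101255e-02,
        2.43897020e-02, -1.34877673e-04]), 'eef_pos': array([ 152.87825021, -528.05459052,  212.8616025 ]), 'eef_rot': array([-1.61347384,  1.56959073,  1.80993152]), 'wrist_force': array([-0.07018375, -0.4575461 ,  0.26264708]), 'moment': array([ 0.03383984, -0.05407308, -0.00583708]), 'finger_gap': 94.02238558624515}
scene {'fov_y': 54.418031121671646, 'cx': 315.6222079634028, 'cy': 196.4143754649343, 'position': array([-266.10328271,  636.94731108,  633.45269827]), 'attitude': array([-2.04551684e+00, -1.48143028e-03, -2.28714391e+00])}
top {'fov_y': 53.70574901482574, 'cx': 317.99019028013254, 'cy': 196.41447985327608, 'position': array([ 420.58786779,  -44.47915901, 1115.85470178]), 'attitude': array([-3.05201906, -0.01155992, -1.59612187])}
wrist {'fov_y': 67.20722688959034, 'cx': 322.7914072945628, 'cy': 199.62982849260013, 'position': array([ 234.34582983, -505.16764478,  383.76253432]), 'attitude': array([ 2.85127375e+00,  1.10092522e-03, -1.28938504e+00])}
```

View pics/top0.png

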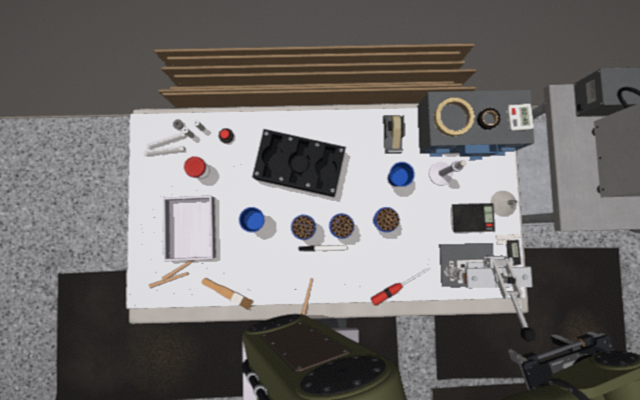

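View pics/scene0.png

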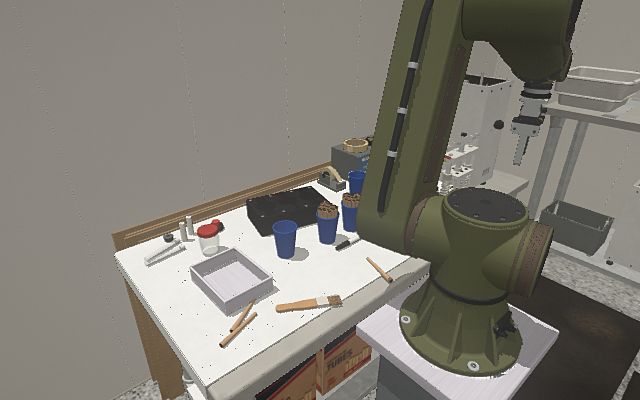

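View pics/wrist0.png

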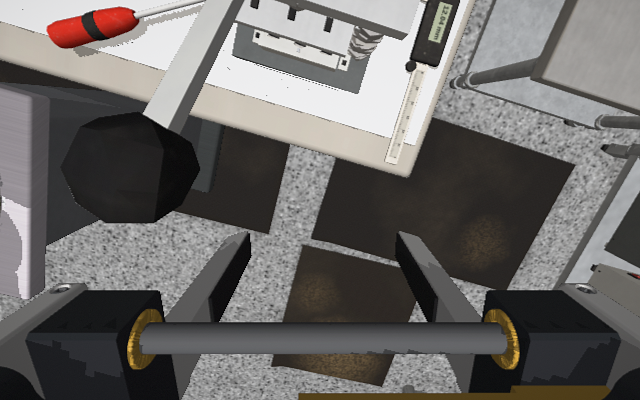

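```bash
cat > h.py <<'E'
import numpy as np, cv2
from scipy.spatial.transform import Rotation as R
from cell import telemetry,camera,calibration
def K(c): return 200/np.tan(np.radians(c['fov_y'])/2)
def ray(c,px):
    px=np.atleast_2d(px).astype(float); f=K(c)
    d=np.c_[(px[:,0]-c['cx'])/f,(px[:,1]-c['cy'])/f,np.ones(len(px))]
    return R.from_euler('xyz',c['attitude']).apply(d)
def onplane(c,px,z):
    d=ray(c,px); o=c['position']; return o+d*((z-o[2])/d[:,2])[:,None]
def proj(c,P):
    q=R.from_euler('xyz',c['attitude']).inv().apply(np.atleast_2d(P)-c['position']);f=K(c)
    return np.c_[q[:,0]/q[:,2]*f+c['cx'],q[:,1]/q[:,2]*f+c['cy']]
def tool():
    s=telemetry.read_state(); return s,np.array(s['eef_pos']),R.from_euler('xyz',s['eef_rot'])
def phi_now():
    s,p,r=tool(); y=r.as_matrix()[:,1]; return np.arctan2(y[1],y[0])
def go(x,y,z,phi=None):
    """prints row for TCP target, tool straight down, jaw direction phi"""
    s,p,r=tool()
    if phi is None: phi=phi_now()
    cand=[]
    for ph in (phi,phi+np.pi):
        c,sn=np.cos(ph),np.sin(ph)
        M=R.from_matrix(np.array([[0,c,sn],[0,sn,-c],[-1,0,0]]))
        w=(r.inv()*M).as_rotvec(); cand.append(w)
    w=min(cand,key=np.linalg.norm)
    d=r.inv().apply(np.array([x,y,z])-p)
    n=max(np.linalg.norm(d)/62.5,np.degrees(np.linalg.norm(w))/10.7)
    print('turn',np.round(w/np.pi,4),'shift',np.round(d/300,4),'rows>=%.1f'%n,'other turn',np.round(max(cand,key=np.linalg.norm)/np.pi,3))
def st():
    s,p,r=tool(); print('t%.2f'%s['clock'],'p',np.round(p,1),'phi %.3f'%phi_now(),'tilt',np.round(r.as_matrix()[:,0],3),'F',np.round(s['wrist_force'],2),'gap %.1f'%s['finger_gap'],'j',np.round(s['joints'],2))
E
python3 - <<'E'
from h import *
st()
c=calibration('top'); im=cv2.imread('pics/top0.png')
crop=cv2.resize(im[90:310,120:540],None,fx=1.9,fy=1.9,interpolation=cv2.INTER_CUBIC); cv2.imwrite('pics/topz.png',crop)
hsv=cv2.cvtColor(im,cv2.COLOR_BGR2HSV)
m=cv2.inRange(hsv,(105,120,40),(125,255,255))
n,l,s,ce=cv2.connectedComponentsWithStats(m)
for i in range(1,n):
    if s[i,4]>40: print(s[i],ce[i],onplane(c,ce[i],90)[0][:2])
for z in (0,138,174): print(z,onplane(c,[[440,174],[460,165]],z))
print(onplane(c,[[299,162]],62), proj(c,[[0,0,0]]))
E
```

```text
t0.15 p [ 152.9 -528.1  213. ] phi -1.289 tilt [-0.     0.001 -1.   ] F [ 0.35 -0.47  0.64] gap 94.0 j [-1.36  0.3   1.52 -0.    1.32 -0.07]
[389 162  25  24 473] [400.92811839 174.29598309] [ 565.43255248 -277.9876628 ]
[240 208  24  24 458] [251.41266376 219.30567686] [457.10137723 115.1697756 ]
[374 209  13  23  50] [377.78 221.5 ] [ 443.23270991 -212.26835447]
0 [[ 576.34572102 -410.55312289    0.        ]
 [ 601.01578895 -469.50622342    0.        ]]
138 [[ 557.08283338 -365.28001794  138.        ]
 [ 578.70190428 -416.94226972  138.        ]]
174 [[ 552.05773226 -353.46964274  174.        ]
 [ 572.88089089 -403.22993397  174.        ]]
[[609.35625646 -10.18605469  62.        ]] [[300.79674425 387.6932393 ]]
```

View pics/topz.png

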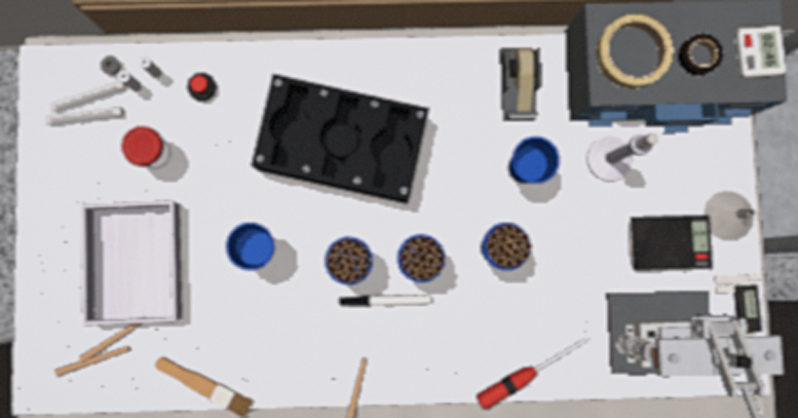

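Run:
```python
from h import *
go(152.9,-528,420,-1.571)
```

```text
turn [0.0898 0.     0.0003] shift [-6.899e-01 -1.000e-03 -1.000e-04] rows>=3.3 other turn [-0.91 -0.    0.  ]
```

```bash
python3 -m handwheel '[[0.09,0,0,-0.2,0,0,1],[0.09,0,0,-0.4,0,0,1],[0.09,0,0,-0.6,0,0,1],[0.09,0,0,-0.69,0,0,1],[0.09,0,0,-0.69,0,0,1]]' 20
python3 - <<'E'
from h import *
st()
go(440,-360,420,-1.571)
E
```

```text
clock: 0.78
eef_pos: [153.0, -528.5, 421.4]
eef_rot: [1.786, 1.569, -1.357]
wrist_force: [-0.6, 0.2, -0.7]
finger_gap: 93.7
t0.78 p [ 153.  -528.5  421.4] phi -1.572 tilt [ 0.    -0.002 -1.   ] F [-0.64  0.23 -0.75] gap 93.7 j [-1.36  0.24  1.12 -0.    1.77  0.22]
turn [-0.0002 -0.0001 -0.0006] shift [ 0.004  -0.5626 -0.9561] rows>=5.3 other turn [ 1.    -0.001  0.   ]
```

```bash
python3 -m handwheel '[[0,0,0,0,-0.1,-0.17,1],[0,0,0,0,-0.2,-0.35,1],[0,0,0,0,-0.3,-0.5,1],[0,0,0,0,-0.4,-0.7,1],[0,0,0,0,-0.5,-0.85,1],[0,0,0,0,-0.56,-0.95,1],[0,0,0,0,-0.56,-0.95,1]]'
python3 - <<'E'
from h import *
st()
cv2.imwrite('pics/w1.png',camera('wrist')[:,:,::-1])
cv2.imwrite('pics/t1.png',camera('top')[:,:,::-1])
E
```

```text
clock: 1.65
eef_pos: [439.6, -359.5, 418.9]
eef_rot: [-0.176, 1.569, 2.968]
wrist_force: [0.0, -0.9, -0.6]
finger_gap: 94.2
t1.65 p [ 439.6 -359.5  418.9] phi -1.569 tilt [-0.002  0.    -1.   ] F [ 0.04 -0.86 -0.61] gap 94.2 j [-0.75  0.29  1.07 -0.    1.78  0.82]
```

View pics/w1.png

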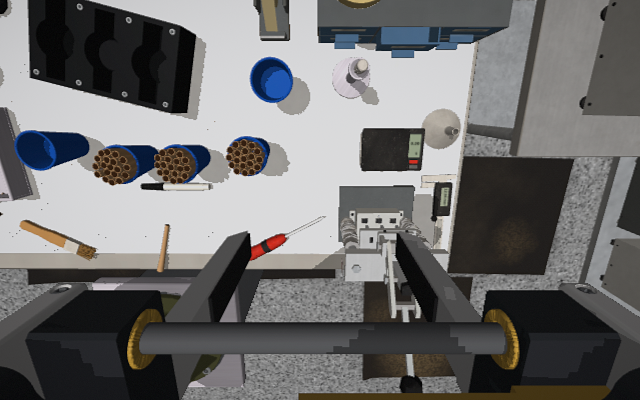

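Run:
```python
from h import *
c=calibration('wrist'); ct=calibration('top')
im=cv2.imread('pics/w1.png'); t=cv2.imread('pics/t1.png')
a=cv2.resize(im[30:110,310:410],None,fx=4,fy=4,interpolation=cv2.INTER_CUBIC)
b=cv2.resize(t[150:200,415:477],None,fx=6.4,fy=6.4,interpolation=cv2.INTER_CUBIC)
a=cv2.resize(a,(400,320));b=cv2.resize(b,(397,320))
cv2.imwrite('pics/rodz.png',np.hstack([a,b]))
print(onplane(c,[[358,66]],174),onplane(ct,[[461.6,163.7]],174))
print('box front bottom?',onplane(c,[[345,48],[460,40],[320,38]],0),'top edge',[onplane(c,[[400,24]],z)[0] for z in (100,150,200)])
```

```text
[[ 575.63671358 -406.27868466  174.        ]] [[ 575.97095702 -407.30459401  174.        ]]
box front bottom? [[ 627.23726831 -401.05257718    0.        ]
 [ 639.87980357 -604.07681509    0.        ]
 [ 643.27712307 -356.62322235    0.        ]] top edge [array([ 641.0053948 , -473.30473434,  100.        ]), array([ 628.95788036, -461.86798816,  150.        ]), array([ 616.91036593, -450.43124198,  200.        ])]
```

View pics/rodz.png

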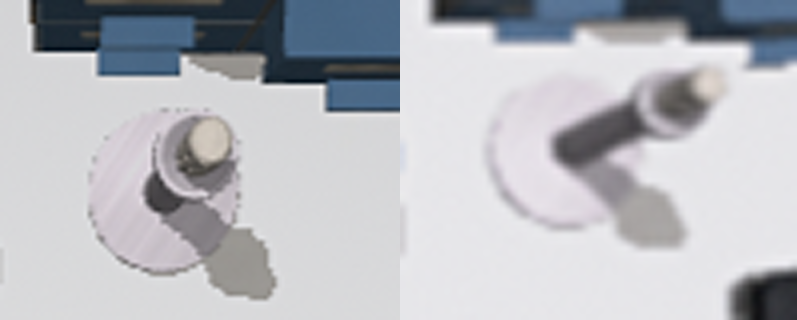

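Run:
```python
from h import *
c=calibration('wrist'); ct=calibration('top')
def wl(x,y): return [x/4+310,y/4+30]
def tr(x,y): return [(x-400)/6.4+415,y/6.4+150]
print(onplane(c,[wl(208,141)],174),onplane(ct,[tr(710,87)],174))
print('mouth',onplane(c,[wl(195,158)],138),onplane(ct,[tr(672,106)],138))
print('foot',onplane(c,[wl(165,190)],3),onplane(ct,[tr(565,152)],3))
```

```text
[[ 576.51251663 -411.34737233  174.        ]] [[ 576.12681241 -411.78907304  174.        ]]
mouth [[ 575.72047741 -411.37174987  138.        ]] [[ 574.88292987 -410.40604211  138.        ]]
foot [[ 578.084143   -413.18860204    3.        ]] [[ 576.59336969 -411.84415616    3.        ]]
```

Run:
```python
from h import *
go(576.3,-411.4,230,-1.571)
```

```text
turn [-0.0001  0.0004 -0.0002] shift [ 0.6323  0.1675 -0.4623] rows>=3.8 other turn [ 1.    -0.    -0.001]
```

```bash
python3 -m handwheel '[[0,0,0,0.05,0.08,-0.23,1],[0,0,0,0.1,0.1675,-0.4623,1],[0,0,0,0.3,0.1675,-0.4623,1],[0,0,0,0.5,0.1675,-0.4623,1],[0,0,0,0.63,0.1675,-0.4623,1],[0,0,0,0.63,0.1675,-0.4623,1]]'
python3 - <<'E'
from h import *
st()
cv2.imwrite('pics/w2.png',camera('wrist')[:,:,::-1])
go(576.3,-411.4,149.5,-1.571)
E
```

```text
clock: 2.5
eef_pos: [574.4, -411.8, 227.1]
eef_rot: [-0.483, 1.563, 2.657]
wrist_force: [-0.6, -0.2, 0.8]
finger_gap: 94.1
t2.50 p [ 574.4 -411.8  227.1] phi -1.573 tilt [-0.006  0.003 -1.   ] F [-0.6  -0.17  0.85] gap 94.1 j [-0.67  0.67  0.95 -0.    1.53  0.9 ]
turn [-0.0006  0.0007  0.    ] shift [ 0.2709 -0.0027 -0.0039] rows>=1.3 other turn [ 0.999  0.    -0.001]
```

View pics/w2.png

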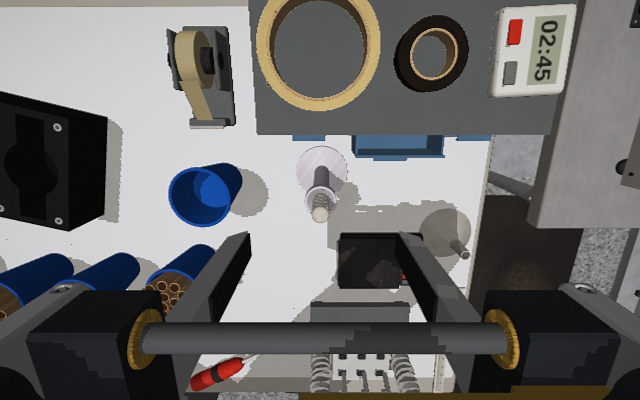

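```bash
python3 - <<'E'
from h import *
c=calibration('wrist')
print(onplane(c,[[320,213]],174));
E
python3 -m handwheel '[[0,0,0,0.09,-0.003,-0.004,1],[0,0,0,0.18,-0.003,-0.004,1],[0,0,0,0.22,-0.003,-0.004,1],[0,0,0,0.26,-0.003,-0.004,1],[0,0,0,0.26,-0.003,-0.004,1]]'
python3 - <<'E'
from h import *
st()
go(576.3,-411.4,149.5,-1.571)
E
```

```text
[[ 580.74050757 -410.15879817  174.        ]]
clock: 3.18
eef_pos: [576.3, -411.5, 153.0]
eef_rot: [-0.027, 1.569, 3.113]
wrist_force: [-0.0, -0.4, 0.1]
finger_gap: 94.0
t3.17 p [ 576.3 -411.5  153. ] phi -1.573 tilt [-0.002  0.    -1.   ] F [-0.03 -0.36  0.08] gap 94.0 j [-0.67  0.71  1.06 -0.    1.38  0.9 ]
turn [-0.0006  0.0007  0.    ] shift [ 0.0118 -0.0002  0.0001] rows>=0.1 other turn [ 0.999  0.    -0.001]
```

```bash
python3 -m handwheel '[[0,0,0,0.012,0,0,1],[0,0,0,0.012,0,0,0.5],[0,0,0,0.012,0,0,0.3],[0,0,0,0.012,0,0,0.05],[0,0,0,0.012,0,0,0],[0,0,0,0.012,0,0,0],[0,0,0,0.012,0,0,0],[0,0,0,0.012,0,0,0]]' 40
python3 - <<'E'
from h import *
st();cv2.imwrite('pics/w3.png',camera('wrist')[:,:,::-1])
E
```

```text
clock: 4.18
eef_pos: [576.3, -411.5, 149.4]
eef_rot: [-0.026, 1.569, 3.113]
wrist_force: [-0.1, -0.2, -0.6]
finger_gap: 27.5
t4.17 p [ 576.3 -411.5  149.4] phi -1.573 tilt [-0.002  0.    -1.   ] F [-0.12 -0.25 -0.55] gap 27.5 j [-0.67  0.71  1.06 -0.    1.37  0.9 ]
```

View pics/w3.png

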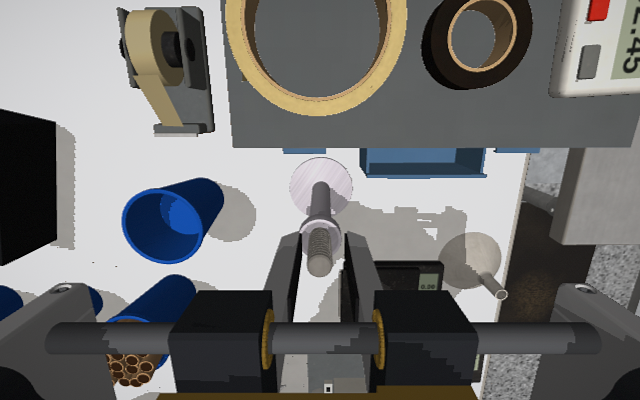

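Run:
```python
from h import *
c=calibration('wrist')
print(onplane(c,[[319,266]],174), proj(c,[[576.3,-411.5,174]]));
```

```text
[[ 579.7852807  -409.61170622  174.        ]] [[322.49609824 271.69634348]]
```

```bash
python3 -m handwheel '[[0,0,0,0,-0.002,-0.007,0.3],[0,0,0,0,-0.003,-0.007,0.1],[0,0,0,0,-0.003,-0.007,0],[0,0,0,0,-0.003,-0.007,0],[0,0,0,0,-0.003,-0.007,0],[0,0,0,0,-0.003,-0.007,0]]' 40
python3 - <<'E'
from h import *
st();cv2.imwrite('pics/w4.png',camera('wrist')[:,:,::-1])
E
```

```text
clock: 4.97
eef_pos: [578.5, -410.4, 149.5]
eef_rot: [-0.139, 1.569, 3.001]
wrist_force: [-1.2, 3.5, 1.9]
finger_gap: 12.9
t4.97 p [ 578.5 -410.4  149.5] phi -1.573 tilt [-0.002  0.    -1.   ] F [-1.25  3.5   1.93] gap 12.9 j [-0.67  0.72  1.06 -0.    1.37  0.9 ]
```

View pics/w4.png

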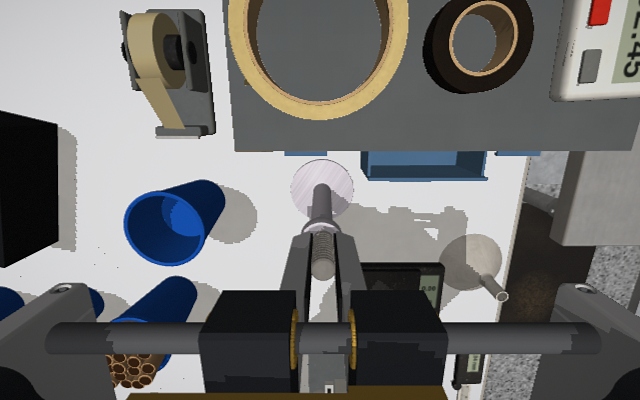

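```bash
python3 -m handwheel '[[0,0,0,-0.03,0,0,0],[0,0,0,-0.1,0,0,0],[0,0,0,-0.25,0,0,0],[0,0,0,-0.4,0,0,0],[0,0,0,-0.55,0,0,0],[0,0,0,-0.57,0,0,0],[0,0,0,-0.57,0,0,0]]' 40
python3 - <<'E'
from h import *
st()
for n in ('wrist','top','scene'): cv2.imwrite(f'pics/{n}5.png',camera(n)[:,:,::-1])
c=calibration('top'); t=cv2.imread('pics/top5.png')
cv2.imwrite('pics/blk.png',cv2.resize(t[115:215,240:360],None,fx=6,fy=6,interpolation=cv2.INTER_CUBIC))
E
```

```text
clock: 5.9
eef_pos: [578.7, -410.6, 319.9]
eef_rot: [-0.145, 1.568, 2.995]
wrist_force: [-0.1, -0.6, -1.3]
finger_gap: 13.3
t5.90 p [ 578.7 -410.6  319.9] phi -1.573 tilt [-0.003  0.    -1.   ] F [-0.11 -0.63 -1.32] gap 13.3 j [-0.67  0.66  0.76 -0.    1.72  0.9 ]
```

View pics/wrist5.png

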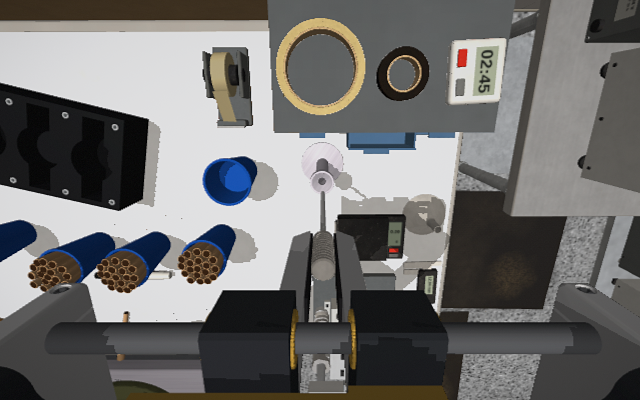

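View pics/blk.png

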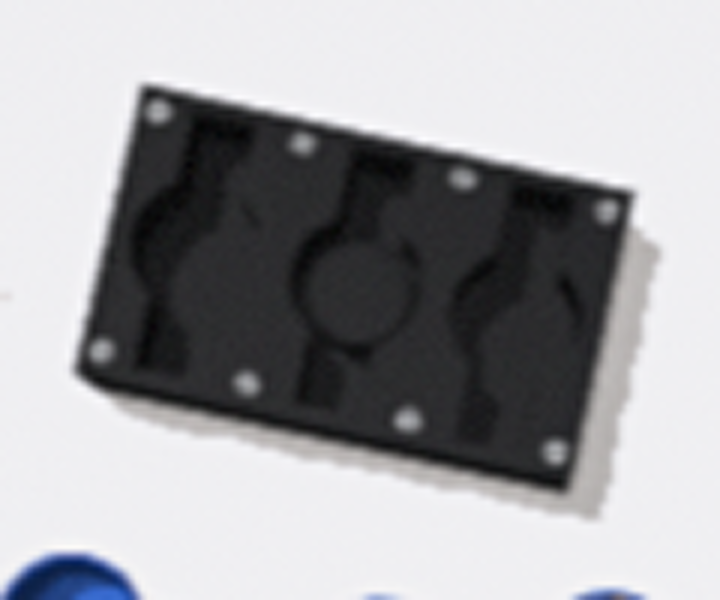

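View pics/scene5.png

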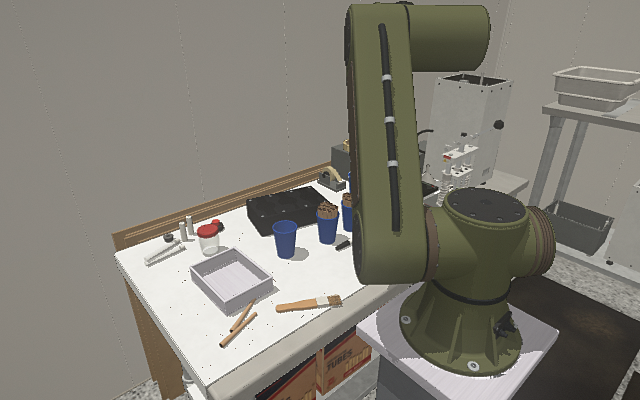

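Run:
```python
from h import *
c=calibration('top')
s=np.array([(158,110),(302,143),(463,178),(606,210),(101,350),(247,383),(407,420),(556,452)])/6+[240,115]
s-=0.4
P=onplane(c,s,62)[:,:2]; print(P.round(1)); C=P.mean(0); print('c',C)
v=(P[:4]-P[4:]).mean(0); a=np.arctan2(v[1],v[0]); w=P[0]+P[4]-P[3]-P[7]; b=np.arctan2(-w[0],w[1]); print(a,b,np.linalg.norm(v),np.linalg.norm(w)/2)
k=np.array([(143,85),(634,192),(567,485),(78,372)])/6+[240,115]-0.4
Q=onplane(c,k,62)[:,:2];print('corner c',Q.mean(0),np.linalg.norm(Q[0]-Q[1]),np.linalg.norm(Q[2]-Q[1]),np.linalg.norm(Q[3]-Q[2]),np.linalg.norm(Q[0]-Q[3]))
for i in (74,0,-74): print(C+i*np.array([-np.sin(a),np.cos(a)]))
cw=calibration('wrist'); print(proj(cw,[[578.7,-410.6,184.4],[578.7,-410.6,334.4]]))
```

```text
[[ 691.2   77.8]
 [ 674.6   13. ]
 [ 656.9  -59.3]
 [ 640.7 -123.5]
 [ 582.3  104.8]
 [ 565.8   39.7]
 [ 547.4  -31.5]
 [ 531.4  -97.8]]
c [611.30178753  -9.60888047]
-0.240819524942997 -0.2458882773203695 112.35803634835148 208.21796838206862
corner c [610.17373509  -9.78506691] 227.42240671057007 136.5276892977368 224.5801880999136 133.92021449295385
[628.95068262  62.2556901 ]
[611.30178753  -9.60888047]
[593.65289245 -81.47345103]
[[323.06996354 193.16611331]
 [322.76372765 263.68672938]]
```

Run:
```python
from h import *
go(629,62.3,280,-1.571)
```

```text
turn [-0.0006  0.0014  0.0006] shift [ 0.1311 -1.5757 -0.1652] rows>=7.6 other turn [ 0.999  0.001 -0.002]
```

```bash
python3 -m handwheel '[[0,0,0,0,-0.15,-0.02,0],[0,0,0,0,-0.32,-0.04,0],[0,0,0,0,-0.5,-0.06,0],[0,0,0,0,-0.68,-0.08,0],[0,0,0,0,-0.85,-0.1,0],[0,0,0,0,-0.85,-0.1,0]]'
python3 - <<'E'
from h import *
st();go(629,62.3,280,-1.571)
E
```

```text
clock: 6.8
eef_pos: [609.4, -152.3, 318.5]
eef_rot: [-0.433, 1.565, 2.711]
wrist_force: [0.0, 0.2, -0.8]
finger_gap: 12.9
t6.80 p [ 609.4 -152.3  318.5] phi -1.569 tilt [-0.005  0.002 -1.   ] F [ 0.03  0.21 -0.8 ] gap 12.9 j [-0.3   0.44  1.1   0.    1.61  1.27]
turn [0.0007 0.0017 0.0008] shift [ 0.1296 -0.7147 -0.0674] rows>=3.5 other turn [-0.999 -0.001  0.003]
```

```bash
python3 -m handwheel '[[0,0,0,0,-0.17,-0.02,0],[0,0,0,0,-0.35,-0.04,0],[0,0,0,0,-0.55,-0.06,0],[0,0,0,0,-0.715,-0.0674,0],[0,0,0,0.08,-0.715,-0.0674,0],[0,0,0,0.13,-0.715,-0.0674,0],[0,0,0,0.13,-0.715,-0.0674,0]]'
python3 - <<'E'
from h import *
st();go(629,62.3,205,-1.571)
cv2.imwrite('pics/w6.png',camera('wrist')[:,:,::-1])
E
```

```text
clock: 7.68
eef_pos: [628.7, 61.3, 278.4]
eef_rot: [-0.272, 1.563, 2.87]
wrist_force: [0.1, -0.0, -0.6]
finger_gap: 13.2
t7.67 p [628.7  61.3 278.4] phi -1.570 tilt [-0.008  0.002 -1.   ] F [ 0.07 -0.03 -0.65] gap 13.2 j [0.04 0.46 1.16 0.   1.53 1.61]
turn [0.0003 0.0025 0.0007] shift [ 0.2446 -0.0027 -0.0029] rows>=1.2 other turn [-1.    -0.001  0.004]
```

View pics/w6.png

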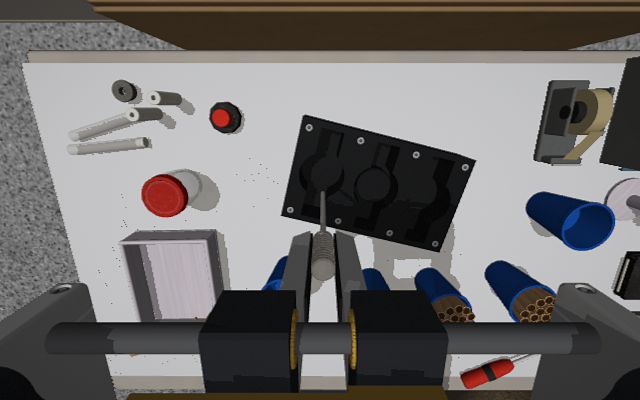

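```bash
cat >> h.py <<'E'
def screws(c,im,guess,z=62,half=7):
    out=[]
    for g in guess:
        x,y=int(g[0]),int(g[1]); p=cv2.cvtColor(im[y-half:y+half+1,x-half:x+half+1],cv2.COLOR_BGR2GRAY).astype(float)
        w=np.clip(p-95,0,None); yy,xx=np.mgrid[-half:half+1,-half:half+1]
        out.append([x+(w*xx).sum()/w.sum(),y+(w*yy).sum()/w.sum()])
    out=np.array(out); P=onplane(c,out,z)[:,:2]
    C=P.mean(0); v=(P[:4]-P[4:]).mean(0); w=P[0]+P[4]-P[3]-P[7]
    print(out.round(1).tolist(),'\nC',C.round(1),'ang',np.arctan2(v[1],v[0]).round(4),np.arctan2(-w[0],w[1]).round(4),'len',np.linalg.norm(v).round(1),(np.linalg.norm(w)/2).round(1))
    return C
E
python3 - <<'E'
from h import *
c=calibration('wrist'); im=cv2.imread('pics/w6.png')
screws(c,im,[(309,128),(361,140),(416,155),(465,167),(290,211),(338,221),(389,233),(436,245)],half=4)
c=calibration('top'); im=cv2.imread('pics/top5.png')
s=np.array([(158,110),(302,143),(463,178),(606,210),(101,350),(247,383),(407,420),(556,452)])/6+[240,115]
screws(c,im,s,half=3)
E
```

```text
[[308.6, 127.2], [360.2, 140.1], [415.6, 154.4], [464.7, 166.6], [289.7, 209.2], [337.8, 220.2], [388.3, 231.9], [435.3, 243.4]] 
C [612.   -8.2] ang -0.2445 -0.2428 len 112.0 209.3
[[265.8, 132.7], [290.6, 137.5], [317.4, 143.6], [341.4, 150.1], [255.2, 172.3], [280.8, 178.4], [307.5, 184.6], [332.1, 190.0]] 
C [612.   -9.8] ang -0.2586 -0.2519 len 113.3 211.2
```

Run:
```python
from h import *
go(629.9,63,182,-1.571)
```

```text
turn [0.0002 0.0019 0.0007] shift [ 0.3255 -0.0047 -0.0048] rows>=1.6 other turn [-1.    -0.001  0.003]
```

```bash
python3 -m handwheel '[[0,0.002,0.0007,0.1,-0.0047,-0.0048,0],[0,0.002,0.0007,0.2,-0.0047,-0.0048,0],[0,0.002,0.0007,0.28,-0.0047,-0.0048,0],[0,0.002,0.0007,0.32,-0.0047,-0.0048,0],[0,0.002,0.0007,0.3255,-0.0047,-0.0048,0],[0,0.002,0.0007,0.3255,-0.0047,-0.0048,0]]'; python3 -c "
from h import *;st()"
```

```text
clock: 8.48
eef_pos: [630.3, 62.9, 183.2]
eef_rot: [-3.026, 1.569, 0.116]
wrist_force: [-0.6, 0.5, -0.7]
finger_gap: 13.1
t8.47 p [630.3  62.9 183.2] phi -1.570 tilt [ 0.002  0.    -1.   ] F [-0.62  0.51 -0.68] gap 13.1 j [0.04 0.51 1.3  0.   1.33 1.61]
```

```bash
python3 -m handwheel '[[0,0,0,0.012,0,0,0],[0,0,0,0.02,0,0,0],[0,0,0,0.026,0,0,0],[0,0,0,0.032,0,0,0],[0,0,0,0.036,0,0,0],[0,0,0,0.036,0,0,0]]'; python3 -c "
from h import *;st()"
```

```text
clock: 9.22
eef_pos: [630.3, 62.9, 172.3]
eef_rot: [-3.021, 1.569, 0.121]
wrist_force: [-0.8, -0.5, -0.6]
finger_gap: 12.9
t9.22 p [630.3  62.9 172.3] phi -1.570 tilt [ 0.002  0.    -1.   ] F [-0.8  -0.5  -0.62] gap 12.9 j [0.04 0.52 1.31 0.   1.31 1.61]
```

No puck in the left well; on to the floor (TCP ≈145.5).

```bash
python3 -m handwheel '[[0,0,0,0.03,0,0,0],[0,0,0,0.06,0,0,0],[0,0,0,0.072,0,0,0],[0,0,0,0.08,0,0,0],[0,0,0,0.084,0,0,0],[0,0,0,0.084,0,0,0]]'; python3 -c "
from h import *;st()"
```

```text
clock: 9.98
eef_pos: [630.4, 62.9, 147.2]
eef_rot: [-3.042, 1.569, 0.1]
wrist_force: [-0.6, -0.8, -0.1]
finger_gap: 13.3
t9.97 p [630.4  62.9 147.2] phi -1.570 tilt [ 0.002  0.    -1.   ] F [-0.61 -0.76 -0.09] gap 13.3 j [0.04 0.54 1.34 0.   1.26 1.61]
```

```bash
python3 -m handwheel '[[0,0,0,0.004,0,0,0],[0,0,0,0.008,0,0,0],[0,0,0,0.01,0,0,0],[0,0,0,0.01,0,0,0]]'; python3 -c "
from h import *;st()"
```

```text
clock: 10.48
eef_pos: [631.1, 62.9, 145.8]
eef_rot: [-3.083, 1.566, 0.059]
wrist_force: [-0.7, -1.0, 8.6]
finger_gap: 13.3
t10.47 p [631.1  62.9 145.8] phi -1.570 tilt [ 0.005  0.    -1.   ] F [-0.67 -1.02  8.62] gap 13.3 j [0.04 0.54 1.34 0.   1.25 1.61]
```

```bash
python3 -m handwheel '[[0,0,0,0.004,0,0,0],[0,0,0,0.004,0,0,0],[0,0,0,0.004,0,0,0]]'; python3 -c "
from h import *;st();go(630,63,222,-1.571)"
```

```text
clock: 10.85
eef_pos: [631.4, 62.9, 145.8]
eef_rot: [-3.091, 1.565, 0.051]
wrist_force: [-2.1, 0.2, 7.9]
finger_gap: 13.1
t10.85 p [631.4  62.9 145.8] phi -1.570 tilt [ 0.006  0.    -1.   ] F [-2.12  0.23  7.94] gap 13.1 j [0.04 0.54 1.34 0.   1.25 1.61]
turn [ 0.0002 -0.002   0.0001] shift [-0.254  -0.0003  0.0032] rows>=1.2 other turn [-1.    -0.    -0.003]
```

```bash
python3 -m handwheel '[[0,-0.002,0,-0.15,0,0.003,0],[0,-0.002,0,-0.25,0,0.003,0],[0,-0.002,0,-0.25,0,0.004,0],[0,-0.002,0,-0.25,0.12,0.035,0],[0,-0.002,0,-0.25,0.24,0.0647,0],[0,-0.002,0,-0.25,0.24,0.0647,0],[0,-0.002,0,-0.18,0.24,0.0647,0],[0,-0.002,0,-0.12,0.24,0.0647,0],[0,-0.002,0,-0.12,0.24,0.0647,0]]'; python3 -c "
from h import *;st();go(612,-8.8,178,-1.571)"
```

```text
clock: 11.98
eef_pos: [611.2, -8.5, 179.6]
eef_rot: [-0.176, 1.567, 2.966]
wrist_force: [-0.5, 1.0, -0.0]
finger_gap: 13.0
t11.97 p [611.2  -8.5 179.6] phi -1.570 tilt [-0.004  0.001 -1.   ] F [-0.46  0.95 -0.05] gap 13.0 j [-0.07  0.47  1.37  0.    1.31  1.5 ]
turn [0.0004 0.0012 0.0002] shift [ 0.0052  0.0011 -0.0028] rows>=0.0 other turn [-1.    -0.     0.002]
```

```bash
python3 -m handwheel '[[0,0,0,0.006,0,-0.003,0],[0,0,0,0.01,0,-0.003,0],[0,0,0,0.014,0,-0.003,0],[0,0,0,0.018,0,-0.003,0],[0,0,0,0.02,0,-0.003,0],[0,0,0,0.02,0,-0.003,0]]'; python3 -c "
from h import *;st()"
```

```text
clock: 12.72
eef_pos: [612.8, -8.5, 175.6]
eef_rot: [-1.237, 1.57, 1.905]
wrist_force: [-1.3, -0.2, 11.6]
finger_gap: 13.3
t12.72 p [612.8  -8.5 175.6] phi -1.570 tilt [-0.  0. -1.] F [-1.3  -0.21 11.64] gap 13.3 j [-0.07  0.47  1.38  0.    1.3   1.5 ]
```

```bash
python3 -m handwheel '[[0,0,0,0.004,0,0,0],[0,0,0,0.004,0,0,0],[0,0,0,0.004,0,0,0]]'; python3 -m handwheel '[[0,0,0,-0.08,0,0,0],[0,0,0,-0.16,0,0,0],[0,0,0,-0.16,0,0,0],[0,0,0,-0.16,0.12,0.035,0],[0,0,0,-0.16,0.24,0.0623,0],[0,0,0,-0.16,0.24,0.0623,0],[0,0,0,-0.08,0.24,0.0623,0],[0,0,0,-0.02,0.24,0.0623,0],[0,0,0,-0.02,0.24,0.0623,0]]'; python3 -c "
from h import *;st();go(594,-80.6,149,-1.571)"
```

```text
clock: 13.1
eef_pos: [613.2, -8.5, 175.8]
eef_rot: [-2.896, 1.569, 0.246]
wrist_force: [-2.3, -0.6, 6.6]
finger_gap: 13.1
clock: 14.22
eef_pos: [593.9, -79.8, 179.9]
eef_rot: [-0.651, 1.569, 2.492]
wrist_force: [0.6, 0.5, -0.7]
finger_gap: 12.9
t14.22 p [593.9 -79.8 179.9] phi -1.569 tilt [-0.001  0.001 -1.   ] F [ 0.59  0.5  -0.67] gap 12.9 j [-0.2   0.44  1.41  0.    1.29  1.37]
turn [0.0005 0.0005 0.0004] shift [ 0.1031  0.0027 -0.0004] rows>=0.5 other turn [-0.999 -0.001  0.001]
```

```bash
python3 -m handwheel '[[0,0,0,0.03,0.003,0,0],[0,0,0,0.06,0.003,0,0],[0,0,0,0.085,0.003,0,0],[0,0,0,0.1,0.003,0,0],[0,0,0,0.11,0.003,0,0],[0,0,0,0.117,0.003,0,0],[0,0,0,0.121,0.003,0,0],[0,0,0,0.121,0.003,0,0],[0,0,0,0.121,0.003,0,0]]'; python3 -c "
from h import *;st()"; python3 -m handwheel '[[0,0,0,0.004,0,0,0],[0,0,0,0.005,0,0,0],[0,0,0,0.005,0,0,0]]'; python3 -c "
from h import *;st();go(578.7,-410.6,320,-1.571)"
```

```text
clock: 15.35
eef_pos: [594.7, -80.8, 145.6]
eef_rot: [-2.888, 1.569, 0.256]
wrist_force: [-2.1, 0.3, 12.1]
finger_gap: 13.1
t15.35 p [594.7 -80.8 145.6] phi -1.569 tilt [ 0.002  0.    -1.   ] F [-2.1   0.34 12.08] gap 13.1 j [-0.2   0.47  1.45  0.    1.22  1.37]
clock: 15.72
eef_pos: [595.2, -80.9, 145.7]
eef_rot: [-3.105, 1.567, 0.039]
wrist_force: [-2.5, 0.1, 9.6]
finger_gap: 13.1
t15.72 p [595.2 -80.9 145.7] phi -1.569 tilt [ 0.004  0.    -1.   ] F [-2.45  0.14  9.56] gap 13.1 j [-0.2   0.47  1.45  0.    1.22  1.37]
turn [ 0.0005 -0.0012  0.    ] shift [-0.5814  1.0989  0.0545] rows>=6.0 other turn [-0.999 -0.    -0.002]
```

```bash
python3 -m handwheel '[[0,-0.001,0,-0.15,0,0,0],[0,-0.001,0,-0.33,0,0,0],[0,-0.001,0,-0.5,0,0,0],[0,-0.001,0,-0.58,0.1,0.005,0],[0,-0.001,0,-0.58,0.28,0.01,0],[0,-0.001,0,-0.58,0.45,0.02,0],[0,-0.001,0,-0.58,0.62,0.03,0],[0,-0.001,0,-0.58,0.8,0.04,0],[0,-0.001,0,-0.58,0.95,0.05,0],[0,-0.001,0,-0.58,1,0.05,0],[0,-0.001,0,-0.58,1,0.05,0]]';  python3 -c "
from h import *;st();go(578.7,-410.6,320,-1.571)"
```

```text
clock: 17.1
eef_pos: [580.0, -381.1, 319.2]
eef_rot: [-2.235, 1.57, 0.907]
wrist_force: [0.6, 0.5, -0.5]
finger_gap: 13.2
t17.10 p [ 580.  -381.1  319.2] phi -1.570 tilt [ 0.     0.001 -1.   ] F [ 0.56  0.52 -0.54] gap 13.2 j [-0.63  0.61  0.84  0.    1.69  0.94]
turn [ 0.0003 -0.0001  0.0002] shift [-0.0028  0.0983  0.0044] rows>=0.5 other turn [-1. -0. -0.]
```

```bash
python3 -m handwheel '[[0,0,0,0,0.06,0.002,0],[0,0,0,0,0.0983,0.0044,0],[0,0,0,0,0.0983,0.0044,0],[0,0,0,0,0.0983,0.0044,0]]';  python3 - <<'E'
from h import *
st();go(578.7,-410.6,275,-1.571)
cv2.imwrite('pics/w7.png',camera('wrist')[120:320,220:420,::-1].repeat(3,0).repeat(3,1))
E
```

```text
clock: 17.6
eef_pos: [579.0, -409.8, 319.3]
eef_rot: [-2.428, 1.57, 0.715]
wrist_force: [0.2, -0.4, -0.4]
finger_gap: 13.3
t17.60 p [ 579.  -409.8  319.3] phi -1.569 tilt [ 0.001  0.001 -1.   ] F [ 0.2  -0.37 -0.39] gap 13.3 j [-0.67  0.66  0.76  0.    1.72  0.9 ]
turn [ 0.0005 -0.0002  0.0002] shift [0.1478 0.0028 0.0011] rows>=0.7 other turn [-0.999 -0.    -0.   ]
```

View pics/w7.png

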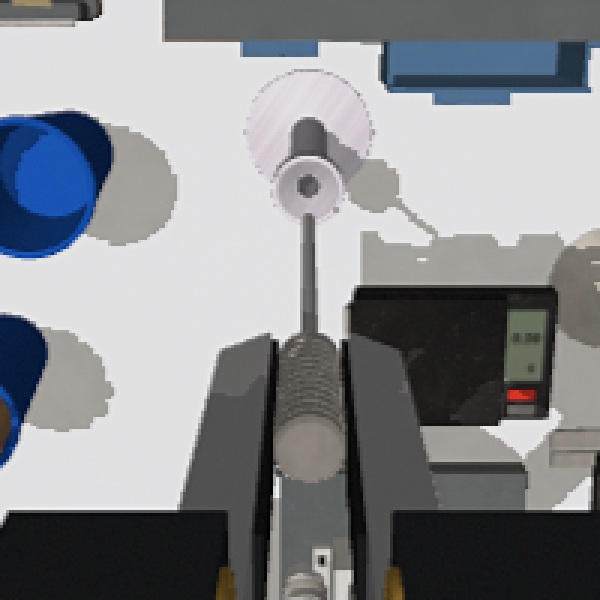

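```bash
python3 -m handwheel '[[0,0,0,0.1,0.0015,0.001,0],[0,0,0,0.14,0.0015,0.001,0],[0,0,0,0.18,0.0015,0.001,0],[0,0,0,0.2,0.0015,0.001,0],[0,0,0,0.22,0.0015,0.001,0],[0,0,0,0.22,0.0015,0.001,0]]';  python3 - <<'E'
from h import *
st();go(578.7,-410.4,151,-1.571)
E
```

```text
clock: 18.4
eef_pos: [578.7, -410.2, 253.2]
eef_rot: [-2.219, 1.57, 0.924]
wrist_force: [0.0, 0.3, -1.1]
finger_gap: 13.0
t18.40 p [ 578.7 -410.2  253.2] phi -1.569 tilt [ 0.001  0.001 -1.   ] F [ 0.    0.31 -1.09] gap 13.0 j [-0.67  0.66  0.91  0.    1.57  0.9 ]
turn [ 0.0005 -0.0002  0.0002] shift [3.407e-01 7.000e-04 2.000e-04] rows>=1.6 other turn [-0.999 -0.    -0.   ]
```

```bash
python3 -m handwheel '[[0,0,0,0.07,0,0,0],[0,0,0,0.13,0,0,0],[0,0,0,0.19,0,0,0],[0,0,0,0.25,0,0,0],[0,0,0,0.3,0,0,0],[0,0,0,0.325,0,0,0],[0,0,0,0.335,0,0,0],[0,0,0,0.335,0,0,0]]';  python3 - <<'E'
from h import *
st()
E
```

```text
clock: 19.4
eef_pos: [578.9, -410.3, 153.1]
eef_rot: [-2.819, 1.57, 0.324]
wrist_force: [0.2, 0.2, -0.6]
finger_gap: 13.3
t19.40 p [ 578.9 -410.3  153.1] phi -1.569 tilt [ 0.001  0.    -1.   ] F [ 0.22  0.21 -0.56] gap 13.3 j [-0.67  0.71  1.05  0.    1.38  0.9 ]
```

```bash
python3 -m handwheel '[[0,0,0,0.006,0,0,0],[0,0,0,0.01,0,0,0],[0,0,0,0.01,0,0,0.3],[0,0,0,0.01,0,0,0.8],[0,0,0,0.01,0,0,0.8],[0,0,0,0.01,0,0,0.8],[0,0,0,-0.1,0,0,0.8],[0,0,0,-0.25,0,0,0.8],[0,0,0,-0.4,0,0,0.8],[0,0,0,-0.4,0,0,0.8]]';  python3 - <<'E'
from h import *
st()
for n in ('wrist','top'): cv2.imwrite(f'pics/{n}8.png',camera(n)[:,:,::-1])
E
```

```text
clock: 20.65
eef_pos: [579.4, -410.8, 277.5]
eef_rot: [2.586, 1.563, -0.554]
wrist_force: [-0.1, 0.0, -0.9]
finger_gap: 75.2
t20.65 p [ 579.4 -410.8  277.5] phi -1.569 tilt [ 0.006 -0.004 -1.   ] F [-0.07  0.   -0.88] gap 75.2 j [-0.67  0.65  0.86  0.    1.62  0.9 ]
```

View pics/wrist8.png

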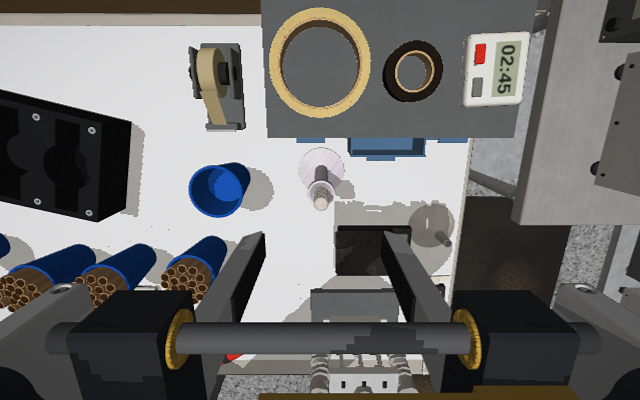

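View pics/top8.png

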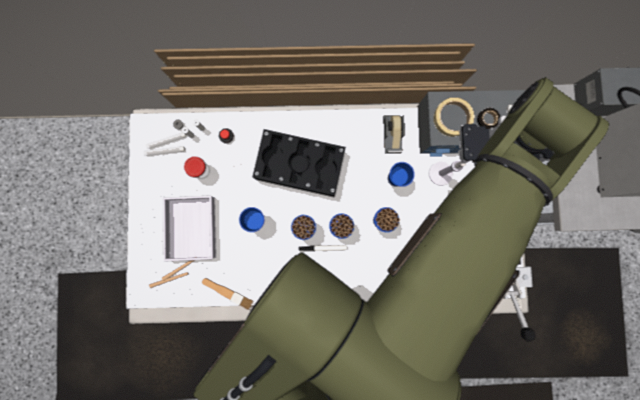

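```bash
python3 -c "
from h import *;go(600,-60,300,-0.244)"
```

```text
turn [-4.219e-01 -3.000e-04 -1.000e-04] shift [-0.0904 -1.1676 -0.0727] rows>=7.1 other turn [ 0.578 -0.     0.   ]
```

```bash
python3 -m handwheel '[[-0.05,0,0,-0.09,-0.15,-0.01,0.8],[-0.1,0,0,-0.09,-0.33,-0.02,0.8],[-0.15,0,0,-0.09,-0.5,-0.03,0.8],[-0.2,0,0,-0.09,-0.68,-0.04,0.8],[-0.25,0,0,-0.09,-0.85,-0.05,0.8],[-0.3,0,0,-0.09,-1,-0.06,0.8],[-0.35,0,0,-0.09,-1,-0.07,0.8],[-0.4,0,0,-0.09,-1,-0.07,0.8],[-0.422,0,0,-0.09,-1,-0.07,0.8],[-0.422,0,0,-0.09,-1,-0.07,0.8]]'; python3 -c "
from h import *;st();go(611,-8.8,250,-0.244)"
```

```text
clock: 22.0
eef_pos: [599.0, -110.1, 298.4]
eef_rot: [-1.95, 1.569, 2.518]
wrist_force: [0.5, 0.0, 0.2]
finger_gap: 75.1
t22.00 p [ 599.  -110.1  298.4] phi -0.244 tilt [-0.001  0.001 -1.   ] F [0.48 0.01 0.16] gap 75.1 j [-0.24  0.39  1.2   0.    1.55  0.  ]
turn [-0.     -0.0002  0.0005] shift [ 0.1617 -0.0425 -0.3374] rows>=1.8 other turn [1.    0.001 0.   ]
```

```bash
python3 -m handwheel '[[0,0,0,0,-0.02,-0.15,0.8],[0,0,0,0,-0.0425,-0.3374,0.8],[0,0,0,0,-0.0425,-0.3374,0.8],[0,0,0,0,-0.0425,-0.3374,0.8]]'
python3 - <<'E'
from h import *
st()
im=camera('wrist')[:,:,::-1]; cv2.imwrite('pics/w9.png',im)
g=cv2.cvtColor(im,cv2.COLOR_BGR2GRAY); g=np.clip(g.astype(float)*3,0,255).astype(np.uint8)
cv2.imwrite('pics/w9b.png',g)
E
```

```text
clock: 22.5
eef_pos: [610.9, -9.2, 297.9]
eef_rot: [-1.675, 1.568, 2.793]
wrist_force: [0.8, -0.4, -0.3]
finger_gap: 75.3
t22.50 p [610.9  -9.2 297.9] phi -0.245 tilt [-0.002  0.001 -1.   ] F [ 0.77 -0.36 -0.27] gap 75.3 j [-0.08  0.4   1.2   0.    1.55  0.17]
```

View pics/w9b.png

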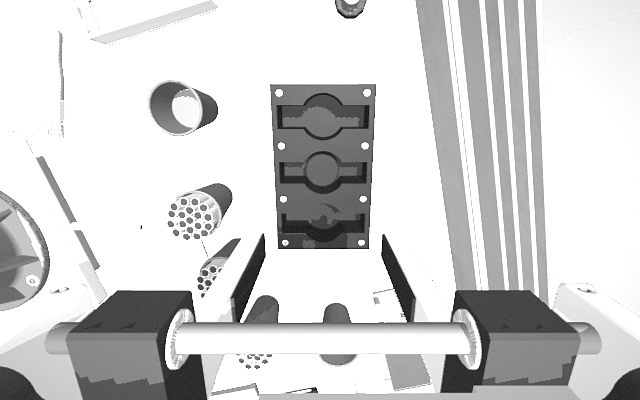

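Run:
```python
from h import *
c=calibration('wrist')
im=cv2.imread('pics/w9.png')
C=screws(c,im,[(279,93),(281,146),(283,199),(285,243),(367,93),(365,146),(363,199),(362,243)],half=4)
g=cv2.imread('pics/w9b.png')[75:260,255:395]; cv2.imwrite('pics/w9z.png',cv2.resize(np.clip(g*1.6,0,255).astype(np.uint8),None,fx=4,fy=3.2,interpolation=cv2.INTER_NEAREST))
```

```text
[[278.6, 92.3], [280.7, 145.4], [283.0, 198.4], [284.9, 242.1], [366.5, 92.2], [364.4, 145.3], [362.5, 198.3], [360.8, 242.0]] 
C [611.4  -8.7] ang 2.8969 -0.2441 len 112.0 208.1
```

View pics/w9z.png

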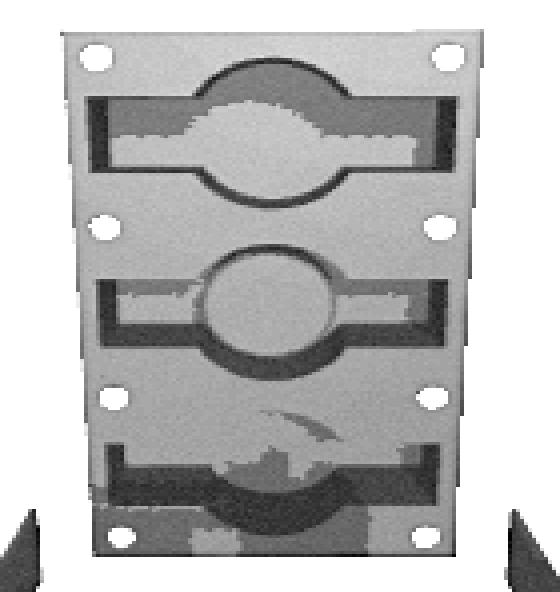

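Run:
```python
from h import *
c=calibration('wrist')
P=onplane(c,[[322,168.6],[305.8,168.6],[338.5,168.6],[322,152.8],[322,184.8]],40);print(P.round(1),np.linalg.norm(P[1]-P[2]),np.linalg.norm(P[3]-P[4]))
go(611.4,-8.7,110,-0.2443)
```

```text
[[610.8  -7.1  40. ]
 [588.1  -1.4  40. ]
 [633.9 -12.9  40. ]
 [616.3  14.9  40. ]
 [604.9 -30.4  40. ]] 47.178714125881996 46.773156719812185
turn [-0.0005 -0.0001  0.0007] shift [ 0.6269  0.0021 -0.0035] rows>=3.0 other turn [1.    0.001 0.   ]
```

```bash
python3 -m handwheel '[[0,0,0,0.2,0.001,-0.004,0.75],[0,0,0,0.4,0.001,-0.004,0.75],[0,0,0,0.6,0.001,-0.004,0.75],[0,0,0,0.7,0.001,-0.004,0.75],[0,0,0,0.73,0.001,-0.004,0.75],[0,0,0,0.73,0.001,-0.004,0.75]]' 20
python3 - <<'E'
from h import *
st(); go(611.1,-8,21,-0.2443)
E
```

```text
clock: 23.3
eef_pos: [611.3, -9.2, 79.7]
eef_rot: [-1.76, 1.569, 2.705]
wrist_force: [1.6, 0.7, 0.6]
finger_gap: 70.7
t23.30 p [611.3  -9.2  79.7] phi -0.247 tilt [-0.002  0.001 -1.   ] F [1.62 0.68 0.61] gap 70.7 j [-0.08  0.57  1.46  0.    1.11  0.17]
turn [-0.0008 -0.0001  0.0006] shift [ 0.1955 -0.0013 -0.0035] rows>=0.9 other turn [0.999 0.001 0.   ]
```

```bash
python3 -m handwheel '[[0,0,0,0.06,-0.001,-0.0035,0.75],[0,0,0,0.11,-0.001,-0.0035,0.75],[0,0,0,0.15,-0.001,-0.0035,0.75],[0,0,0,0.18,-0.001,-0.0035,0.75],[0,0,0,0.195,-0.001,-0.0035,0.75],[0,0,0,0.195,-0.001,-0.0035,0.75],[0,0,0,0.195,-0.001,-0.0035,0.3],[0,0,0,0.195,-0.001,-0.0035,0.3],[0,0,0,0.195,-0.001,-0.0035,0.3],[0,0,0,0.195,-0.001,-0.0035,0.3]]' 20
python3 - <<'E'
from h import *
st()
E
```

```text
clock: 24.55
eef_pos: [611.4, -8.0, 21.5]
eef_rot: [-1.916, 1.569, 2.55]
wrist_force: [-0.2, 0.4, 2.9]
finger_gap: 49.6
t24.55 p [611.4  -8.   21.5] phi -0.247 tilt [-0.001  0.001 -1.   ] F [-0.24  0.39  2.87] gap 49.6 j [-0.07  0.65  1.49  0.    1.    0.17]
```

```bash
python3 - <<'E'
from h import *
c=calibration('top')
print(onplane(c,[[165,198],[214,196],[215,261],[166,263]],42).round(0), onplane(c,[[165,198],[214,196],[215,261],[166,263]],42).mean(0))
E
python3 -m handwheel '[[0,0,0,-0.05,0,0,0.3],[0,0,0,-0.2,0,0,0.3],[0,0,0,-0.4,0,0,0.3],[0,0,0,-0.5,0,0,0.3],[0,0,0,-0.5,0,0,0.3]]' 20
python3 - <<'E'
from h import *
st(); go(437,268,172,-0.2443)
E
```

```text
[[522. 356.  42.]
 [525. 224.  42.]
 [350. 221.  42.]
 [348. 352.  42.]] [436.09304313 288.26963386  42.        ]
clock: 25.18
eef_pos: [612.4, -8.2, 174.7]
eef_rot: [1.917, 1.567, 0.099]
wrist_force: [-0.5, 0.6, -1.2]
finger_gap: 49.8
t25.18 p [612.4  -8.2 174.7] phi -0.247 tilt [ 0.004  0.    -1.   ] F [-0.54  0.61 -1.21] gap 49.8 j [-0.07  0.47  1.38  0.    1.29  0.17]
turn [-0.0008 -0.0004 -0.0012] shift [ 0.007  -0.792  -0.7498] rows>=5.2 other turn [ 0.999 -0.002  0.001]
```

```bash
python3 -c "
from h import *;go(436,288,172,-0.2443)"
python3 -m handwheel '[[0,0,0,0,-0.13,-0.13,0.3],[0,0,0,0,-0.26,-0.26,0.3],[0,0,0,0,-0.4,-0.4,0.3],[0,0,0,0,-0.53,-0.53,0.3],[0,0,0,0,-0.66,-0.66,0.3],[0,0,0,0,-0.8,-0.81,0.3],[0,0,0,0,-0.8,-0.81,0.3],[0,0,0,0,-0.8,-0.81,0.3]]' 20
python3 - <<'E'
from h import *
st(); go(436,288,20,-0.2443)
E
```

```text
turn [-0.0008 -0.0004 -0.0012] shift [ 0.007  -0.8115 -0.8136] rows>=5.5 other turn [ 0.999 -0.002  0.001]
clock: 26.18
eef_pos: [438.9, 285.6, 173.2]
eef_rot: [1.629, 1.568, -0.189]
wrist_force: [0.7, 0.2, -0.0]
finger_gap: 49.9
t26.18 p [438.9 285.6 173.2] phi -0.246 tilt [ 0.003 -0.001 -1.   ] F [ 0.71  0.2  -0.01] gap 49.9 j [ 0.51  0.28  1.65 -0.    1.22  0.75]
turn [-0.0007 -0.     -0.0009] shift [ 0.5107 -0.0126 -0.0052] rows>=2.5 other turn [ 0.999 -0.001  0.   ]
```

```bash
python3 -m handwheel '[[0,0,0,0.15,-0.01,-0.005,0.3],[0,0,0,0.3,-0.01,-0.005,0.3],[0,0,0,0.42,-0.01,-0.005,0.3],[0,0,0,0.48,-0.01,-0.005,0.3],[0,0,0,0.505,-0.01,-0.005,0.3],[0,0,0,0.51,-0.01,-0.005,0.3],[0,0,0,0.51,-0.01,-0.005,0.8],[0,0,0,0.51,-0.01,-0.005,0.8],[0,0,0,0.51,-0.01,-0.005,0.8],[0,0,0,0.3,-0.01,-0.005,0.8],[0,0,0,0.0,-0.01,-0.005,0.8],[0,0,0,-0.25,-0.01,-0.005,0.8]]' 20
python3 - <<'E'
from h import *
st()
for n in ('wrist','top'): cv2.imwrite(f'pics/{n}10.png',camera(n)[:,:,::-1])
E
```

```text
clock: 27.68
eef_pos: [435.9, 287.7, 210.1]
eef_rot: [1.706, 1.568, -0.111]
wrist_force: [0.6, 0.1, -1.1]
finger_gap: 75.3
t27.68 p [435.9 287.7 210.1] phi -0.246 tilt [ 0.003 -0.    -1.   ] F [ 0.63  0.1  -1.14] gap 75.3 j [ 0.51  0.24  1.61 -0.    1.29  0.76]
```

View pics/wrist10.png

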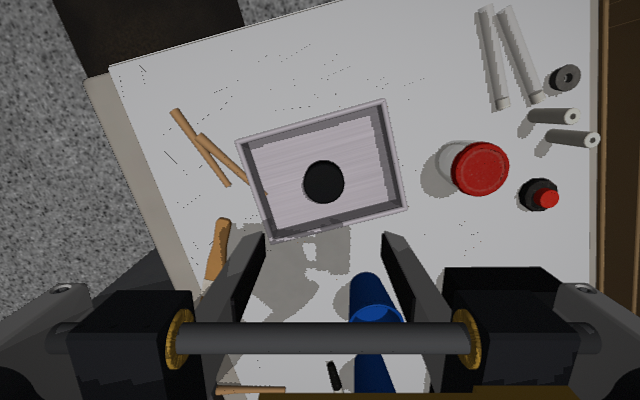

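View pics/top10.png

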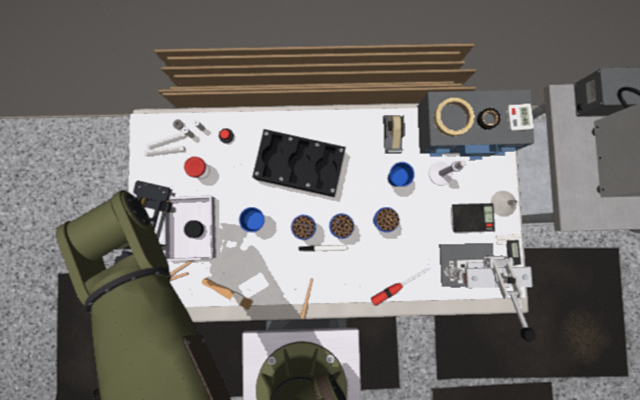

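```bash
cat >> h.py <<'E'
def cups(c,im,z=90,amin=150):
    hsv=cv2.cvtColor(im,cv2.COLOR_BGR2HSV)
    m=((hsv[:,:,1]>70)&(hsv[:,:,2]>25)).astype(np.uint8)*255
    m=cv2.morphologyEx(m,cv2.MORPH_CLOSE,np.ones((5,5)))
    for k in cv2.findContours(m,cv2.RETR_EXTERNAL,cv2.CHAIN_APPROX_NONE)[0]:
        if cv2.contourArea(k)<amin: continue
        (x,y),r=cv2.minEnclosingCircle(k); b=cv2.boundingRect(k)
        mm=np.zeros(m.shape,np.uint8); cv2.drawContours(mm,[k],-1,255,-1)
        blue=((hsv[:,:,0]>100)&(hsv[:,:,0]<130)&(mm>0)).sum()/max(1,(mm>0).sum())
        M=cv2.moments(k)
        print('circ (%.1f,%.1f) r%.1f bbox'%(x,y,r),b,'area/circ %.2f blue %.2f'%(cv2.contourArea(k)/np.pi/r/r,blue),'mom (%.1f,%.1f)'%(M['m10']/M['m00'],M['m01']/M['m00']),'world',onplane(c,[[x,y]],z)[0][:2].round(1))
E
python3 - <<'E'
from h import *
cups(calibration('top'),cv2.imread('pics/top10.png'))
cups(calibration('top'),cv2.imread('pics/top0.png'))
E
```

```text
circ (300.9,386.7) r44.7 bbox (257, 342, 89, 58) area/circ 0.58 blue 0.01 mom (299.3,374.6) world [36.4 -4. ]
circ (584.5,339.6) r13.6 bbox (571, 329, 25, 25) area/circ 0.30 blue 0.00 mom (582.5,341.6) world [ 130.1 -727.4]
circ (386.5,293.0) r17.1 bbox (371, 283, 32, 22) area/circ 0.26 blue 0.00 mom (385.9,293.5) world [ 260.3 -227.5]
circ (217.3,287.4) r16.6 bbox (202, 279, 32, 20) area/circ 0.23 blue 0.00 mom (218.5,288.4) world [286.  203.7]
circ (164.5,341.9) r85.4 bbox (91, 261, 138, 139) area/circ 0.54 blue 0.00 mom (150.0,345.0) world [154.9 336.3]
circ (303.2,226.8) r12.6 bbox (291, 215, 25, 25) area/circ 0.90 blue 0.23 mom (303.1,226.8) world [434.4 -18.3]
circ (341.0,225.6) r12.6 bbox (329, 213, 25, 26) area/circ 0.89 blue 0.23 mom (340.9,225.5) world [ 435.1 -116.3]
circ (385.7,219.4) r12.7 bbox (373, 207, 26, 25) area/circ 0.85 blue 0.20 mom (385.4,219.4) world [ 448.1 -233.1]
circ (251.3,219.4) r12.7 bbox (239, 207, 26, 25) area/circ 0.92 blue 1.00 mom (251.2,219.3) world [456.7 115.6]
circ (109.5,249.8) r60.3 bbox (57, 191, 111, 114) area/circ 0.56 blue 0.03 mom (106.9
[... 1697 characters left out ...]
9.4) world [ 448.1 -233.1]
circ (251.2,219.4) r12.8 bbox (239, 207, 26, 25) area/circ 0.91 blue 1.00 mom (251.2,219.2) world [457.  115.6]
circ (400.5,174.0) r13.5 bbox (388, 162, 26, 25) area/circ 0.84 blue 1.00 mom (401.0,174.1) world [ 566.2 -276.9]
circ (194.4,166.6) r10.7 bbox (184, 157, 22, 20) area/circ 0.87 blue 0.00 mom (194.3,166.5) world [598.5 262.5]
circ (472.5,149.0) r48.6 bbox (424, 145, 98, 15) area/circ 0.09 blue 1.00 mom (472.5,150.1) world [ 628.5 -470.9]
circ (453.5,116.5) r20.0 bbox (434, 98, 40, 38) area/circ 0.89 blue 0.30 mom (453.5,116.3) world [ 717.5 -425.4]
circ (314.5,69.0) r161.6 bbox (154, 44, 322, 64) area/circ 0.20 blue 0.00 mom (312.3,74.2) world [856. -58.]
```

```bash
python3 -c "
from h import *;go(434.4,-18.3,205,-0.2443)"
```

```text
turn [-0.0006 -0.0025 -0.0034] shift [0.027  0.2374 0.9967] rows>=4.9 other turn [ 0.999 -0.005  0.004]
```

```bash
python3 -m handwheel '[[0,0,0,0,0.04,0.17,1],[0,0,0,0,0.08,0.35,1],[0,0,0,0,0.13,0.53,1],[0,0,0,0,0.17,0.72,1],[0,0,0,0,0.21,0.9,1],[0,0,0,0,0.237,0.997,1],[0,0,0,0,0.237,0.997,1],[0,0,0,0,0.237,0.997,1]]'
python3 - <<'E'
from h import *
st()
im=camera('wrist')[:,:,::-1];cv2.imwrite('pics/w11.png',im);c=calibration('wrist')
print(proj(c,[[434.4,-18.3,90]]));cups(c,im,amin=1500)
go(434.4,-18.3,150,-0.2443)
E
```

```text
clock: 28.78
eef_pos: [434.1, -18.0, 212.9]
eef_rot: [2.213, 1.558, 0.395]
wrist_force: [0.5, -0.3, 0.2]
finger_gap: 93.7
t28.77 p [434.1 -18.  212.9] phi -0.246 tilt [ 0.012  0.005 -1.   ] F [ 0.46 -0.34  0.23] gap 93.7 j [-0.13  0.03  1.83  0.01  1.26  0.11]
[[321.05833332 197.32700656]]
circ (454.0,394.5) r156.1 bbox (298, 354, 313, 46) area/circ 0.06 blue 0.02 mom (442.3,384.9) world [ 533.7 -310.3]
circ (350.5,241.5) r88.0 bbox (289, 160, 98, 163) area/circ 0.31 blue 0.29 mom (334.7,240.8) world [452.8 -73.3]
circ (24.7,237.0) r86.6 bbox (0, 154, 104, 167) area/circ 0.48 blue 0.01 mom (41.7,234.8) world [123.9  16.2]
circ (310.0,47.0) r41.3 bbox (273, 6, 74, 83) area/circ 0.88 blue 1.00 mom (309.2,47.1) world [458.9 118.5]
circ (616.5,158.0) r159.6 bbox (594, 0, 46, 317) area/circ 0.17 blue 0.00 mom (616.9,150.8) world [727.7 -51.2]
turn [-0.0004 -0.0025 -0.0034] shift [ 0.2099 -0.0008  0.0034] rows>=1.0 other turn [ 1.    -0.005  0.004]
```

View pics/w11.png

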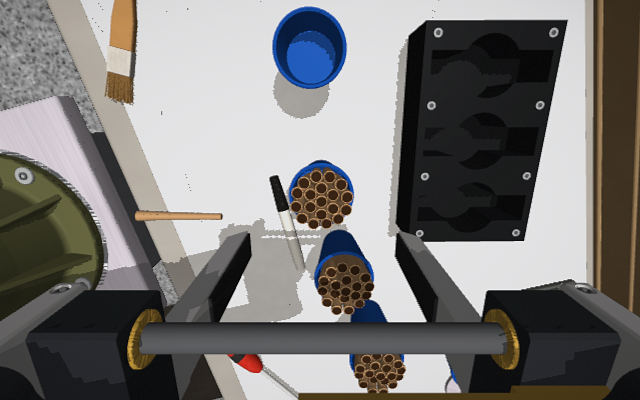

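```bash
python3 -m handwheel '[[0,-0.0025,-0.0034,0.1,-0.0008,0.0034,1],[0,-0.0025,-0.0034,0.2,-0.0008,0.0034,1],[0,-0.0025,-0.0034,0.3,-0.0008,0.0034,1],[0,-0.0025,-0.0034,0.35,0,0.003,1],[0,-0.0025,-0.0034,0.35,0,0.003,1]]'
python3 - <<'E'
from h import *
st()
go(434.4,-18.3,57,-0.2443)
E
```

```text
clock: 29.45
eef_pos: [435.0, -17.5, 107.7]
eef_rot: [-1.534, 1.57, 2.934]
wrist_force: [0.0, -0.3, 0.4]
finger_gap: 94.1
t29.45 p [435.  -17.5 107.7] phi -0.245 tilt [-0.001  0.    -1.   ] F [ 0.03 -0.32  0.44] gap 94.1 j [-0.12  0.18  1.95  0.    1.02  0.12]
turn [-0.0001  0.      0.0004] shift [ 0.1689 -0.0012  0.003 ] rows>=0.8 other turn [ 1.     0.001 -0.   ]
```

Down, close, and lift slightly.

```bash
python3 -m handwheel '[[0,0,0,0.06,-0.001,0.003,1],[0,0,0,0.12,-0.001,0.003,1],[0,0,0,0.16,-0.001,0.003,1],[0,0,0,0.169,-0.001,0.003,1],[0,0,0,0.169,-0.001,0.003,0.8],[0,0,0,0.169,-0.001,0.003,0.6],[0,0,0,0.169,-0.001,0.003,0.5],[0,0,0,0.169,-0.001,0.003,0.5],[0,0,0,0.169,-0.001,0.003,0.5],[0,0,0,0.169,-0.001,0.003,0.5]]' 20; python3 -c "
from h import *;st()"
```

```text
clock: 30.7
eef_pos: [434.5, -18.3, 57.2]
eef_rot: [-1.556, 1.57, 2.912]
wrist_force: [-0.9, 0.9, 6.5]
finger_gap: 63.4
t30.70 p [434.5 -18.3  57.2] phi -0.245 tilt [-0.001  0.    -1.   ] F [-0.9   0.9   6.48] gap 63.4 j [-0.13  0.26  1.98  0.    0.9   0.12]
```

```bash
python3 -m handwheel '[[0,0,0,0,0,0,0.4],[0,0,0,0,0,0,0.4],[0,0,0,0,0,0,0.4]]' 20; python3 -c "
from h import *;st()"
```

```text
clock: 31.08
eef_pos: [434.6, -18.3, 57.2]
eef_rot: [-1.558, 1.57, 2.909]
wrist_force: [-0.9, 0.3, 3.6]
finger_gap: 63.5
t31.07 p [434.6 -18.3  57.2] phi -0.245 tilt [-0.001  0.    -1.   ] F [-0.86  0.32  3.59] gap 63.5 j [-0.13  0.26  1.98  0.    0.9   0.12]
```

```bash
python3 -m handwheel '[[0,0,0,-0.02,0,0,0.4],[0,0,0,-0.08,0,0,0.4],[0,0,0,-0.18,0,0,0.4],[0,0,0,-0.28,0,0,0.4],[0,0,0,-0.31,0,0,0.4],[0,0,0,-0.31,0,0,0.4]]' 20
python3 - <<'E'
from h import *
st();cv2.imwrite('pics/w12.png',camera('wrist')[:,:,::-1])
go(629.5,63.1,150,-0.2443)
E
```

```text
clock: 31.82
eef_pos: [434.6, -18.3, 149.9]
eef_rot: [-1.582, 1.57, 2.885]
wrist_force: [-1.2, -0.7, -1.2]
finger_gap: 63.1
t31.82 p [434.6 -18.3 149.9] phi -0.245 tilt [-0.001  0.    -1.   ] F [-1.17 -0.69 -1.22] gap 63.1 j [-0.13  0.11  1.9   0.    1.13  0.12]
turn [-0.0001  0.0001  0.0007] shift [-0.0034  0.5656 -0.4208] rows>=3.4 other turn [ 1.     0.001 -0.   ]
```

View pics/w12.png

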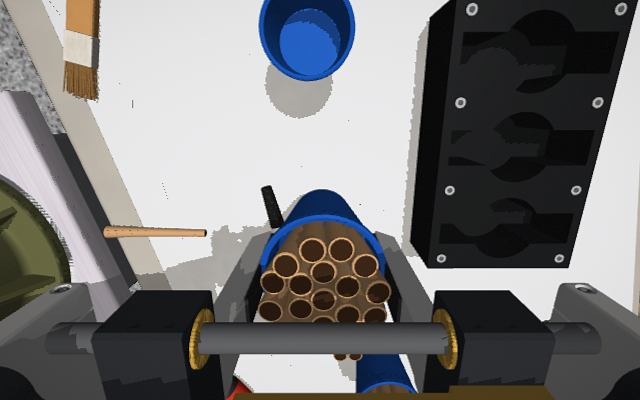

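```bash
python3 -m handwheel '[[0,0,0,0,0.06,-0.04,0.4],[0,0,0,0,0.15,-0.11,0.4],[0,0,0,0,0.25,-0.19,0.4],[0,0,0,0,0.35,-0.26,0.4],[0,0,0,0,0.45,-0.335,0.4],[0,0,0,0,0.53,-0.39,0.4],[0,0,0,0,0.565,-0.42,0.4],[0,0,0,0,0.5656,-0.4208,0.4],[0,0,0,0,0.5656,-0.4208,0.4]]' 20
python3 - <<'E'
from h import *
st();cv2.imwrite('pics/w13.png',camera('wrist')[:,:,::-1]);c=calibration('wrist')
go(629.5,63.1,67,-0.2443)
screws
E
```

```text
clock: 33.0
eef_pos: [628.8, 62.8, 148.1]
eef_rot: [-1.388, 1.567, 3.079]
wrist_force: [-0.4, -0.3, -1.1]
finger_gap: 63.4
t33.00 p [628.8  62.8 148.1] phi -0.245 tilt [-0.004  0.    -1.   ] F [-0.36 -0.3  -1.15] gap 63.4 j [0.04 0.54 1.34 0.   1.27 0.29]
turn [-0.0002  0.0001  0.0009] shift [ 0.2716  0.0024 -0.0017] rows>=1.3 other turn [ 1.     0.001 -0.   ]
```

View pics/w13.png

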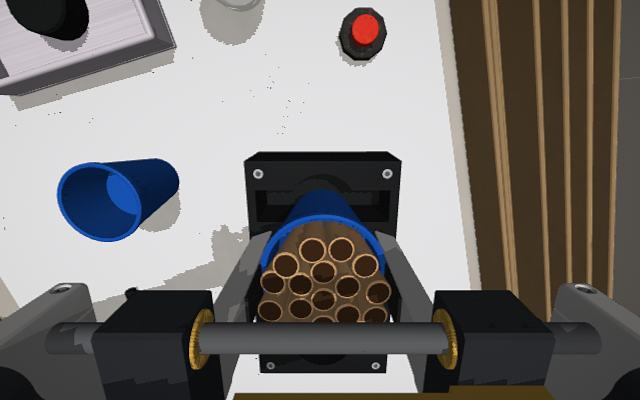

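```bash
python3 -m handwheel '[[0,0,0.001,0.06,0.002,-0.002,0.4],[0,0,0.001,0.12,0.002,-0.002,0.4],[0,0,0.001,0.16,0.002,-0.002,0.4],[0,0,0.001,0.2,0.002,-0.002,0.4],[0,0,0.001,0.22,0.002,-0.002,0.4],[0,0,0.001,0.24,0.002,-0.002,0.4],[0,0,0.001,0.255,0.002,-0.002,0.4],[0,0,0.001,0.255,0.002,-0.002,0.4]]' 20
python3 - <<'E'
from h import *
st()
go(629.5,63.1,67,-0.2443)
E
```

```text
clock: 34.05
eef_pos: [629.3, 63.3, 71.8]
eef_rot: [-0.106, 1.57, -1.922]
wrist_force: [0.1, 0.1, -1.6]
finger_gap: 63.3
t34.05 p [629.3  63.3  71.8] phi -0.245 tilt [-0. -0. -1.] F [ 0.08  0.09 -1.6 ] gap 63.3 j [ 0.04  0.62  1.4  -0.    1.12  0.29]
turn [-0.0002  0.0002  0.    ] shift [0.0159 0.0007 0.0004] rows>=0.1 other turn [ 1.  0. -0.]
```

```bash
python3 -m handwheel '[[0,0,0,0.007,0,0,0.4],[0,0,0,0.012,0,0,0.4],[0,0,0,0.016,0,0,0.4],[0,0,0,0.018,0,0,0.4],[0,0,0,0.018,0,0,0.4]]' 20
python3 - <<'E'
from h import *
st()
E
```

```text
clock: 34.67
eef_pos: [629.5, 63.4, 67.2]
eef_rot: [1.178, 1.57, -0.637]
wrist_force: [-2.6, 0.1, 5.8]
finger_gap: 63.4
t34.67 p [629.5  63.4  67.2] phi -0.245 tilt [ 0. -0. -1.] F [-2.57  0.07  5.77] gap 63.4 j [ 0.04  0.63  1.4  -0.    1.11  0.29]
```

```bash
python3 -m handwheel '[[0,0,0,0,0,0,0.6],[0,0,0,0,0,0,0.85],[0,0,0,0,0,0,0.85],[0,0,0,0,0,0,0.85],[0,0,0,-0.06,0,0,0.9],[0,0,0,-0.15,0,0,1],[0,0,0,-0.3,0,0,1],[0,0,0,-0.45,0,0,1],[0,0,0,-0.45,0,0,1]]' 20
python3 - <<'E'
from h import *
st();cv2.imwrite('pics/w14.png',camera('wrist')[:,:,::-1]);t=camera('top')[:,:,::-1];cv2.imwrite('pics/t14.png',t)
cups(calibration('top'),t,amin=300)
E
```

```text
clock: 35.8
eef_pos: [630.7, 63.5, 207.5]
eef_rot: [1.821, 1.563, 0.005]
wrist_force: [-0.2, 0.4, -0.5]
finger_gap: 94.0
t35.80 p [630.7  63.5 207.5] phi -0.245 tilt [ 0.008  0.    -1.   ] F [-0.17  0.36 -0.48] gap 94.0 j [ 0.04  0.49  1.27 -0.    1.37  0.29]
circ (341.0,225.4) r12.6 bbox (329, 213, 25, 26) area/circ 0.88 blue 0.22 mom (341.0,225.4) world [ 435.4 -116.4]
circ (385.7,219.5) r12.7 bbox (373, 207, 26, 25) area/circ 0.86 blue 0.20 mom (385.4,219.4) world [ 447.9 -233. ]
circ (211.0,314.1) r160.3 bbox (75, 163, 273, 237) area/circ 0.34 blue 0.00 mom (236.1,309.3) world [219.9 219.7]
circ (400.5,174.0) r13.5 bbox (388, 162, 26, 25) area/circ 0.83 blue 1.00 mom (401.1,174.1) world [ 566.2 -276.9]
circ (194.4,166.5) r10.7 bbox (184, 157, 22, 20) area/circ 0.87 blue 0.00 mom (194.3,166.4) world [598.8 262.5]
circ (471.5,149.0) r47.5 bbox (424, 145, 96, 15) area/circ 0.09 blue 1.00 mom (472.4,150.2) world [ 628.5 -468.3]
circ (453.4,116.6) r19.9 bbox (434, 98, 40, 38) area/circ 0.90 blue 0.31 mom (453.6,116.3) world [ 717.4 -425.1]
circ (314.5,69.0) r161.6 bbox (154, 44, 322, 121) area/circ 0.25 blue 0.00 mom (300.4,84.3) world [856. -58.]
```

View pics/w14.png

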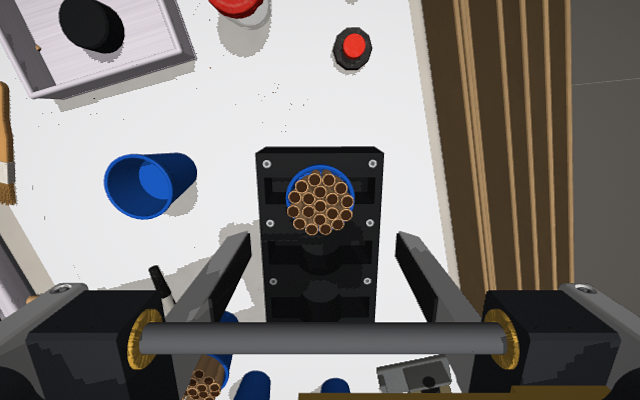

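View pics/t14.png

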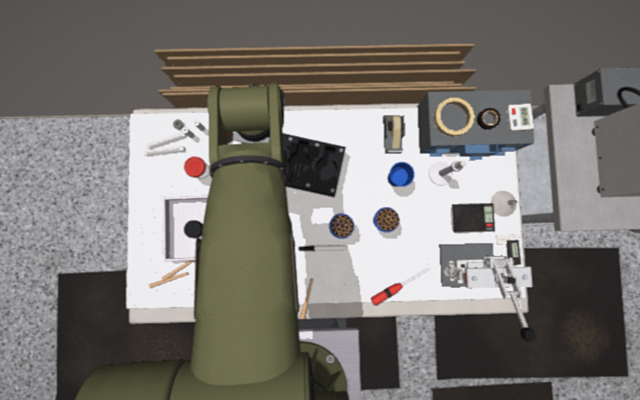

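Full cup 1 is home in the left well. Next the one at (435.2,-116.4).

```bash
python3 -c "
from h import *;go(435.2,-116.4,200,-0.2443)"
```

```text
turn [-0.0002 -0.     -0.0004] shift [ 0.0087 -0.4826  0.7384] rows>=4.2 other turn [ 1.    -0.001  0.   ]
```

```bash
python3 -m handwheel '[[0,0,0,0,-0.1,0.15,1],[0,0,0,0,-0.2,0.31,1],[0,0,0,0,-0.3,0.46,1],[0,0,0,0,-0.4,0.61,1],[0,0,0,0,-0.4826,0.7384,1],[0,0,0,0,-0.4826,0.7384,1],[0,0,0,0,-0.4826,0.7384,1]]'
python3 - <<'E'
from h import *
st()
im=camera('wrist')[:,:,::-1];cv2.imwrite('pics/w15.png',im);c=calibration('wrist')
print(proj(c,[[435.2,-116.4,90]]));cups(c,im,amin=1500)
go(435.2,-116.4,110,-0.2443)
E
```

```text
clock: 36.78
eef_pos: [435.4, -116.1, 202.2]
eef_rot: [2.0, 1.57, 0.184]
wrist_force: [-0.2, -0.0, -0.1]
finger_gap: 94.0
t36.77 p [ 435.4 -116.1  202.2] phi -0.245 tilt [ 0.001  0.    -1.   ] F [-0.21 -0.01 -0.06] gap 94.0 j [-0.34  0.09  1.8   0.    1.25 -0.1 ]
[[321.58198716 199.53912063]]
circ (454.0,394.5) r156.1 bbox (298, 384, 313, 16) area/circ 0.03 blue 0.00 mom (483.4,393.9) world [ 531.3 -395.7]
circ (474.5,312.0) r68.8 bbox (435, 253, 85, 117) area/circ 0.16 blue 0.58 mom (482.3,304.8) world [ 567.6 -283.2]
circ (361.0,284.2) r43.3 bbox (330, 243, 62, 80) area/circ 0.61 blue 0.36 mom (359.1,286.5) world [ 453.1 -218.4]
circ (320.0,198.2) r37.4 bbox (288, 161, 68, 75) area/circ 0.82 blue 0.18 mom (321.7,198.0) world [ 434.  -114.7]
circ (0.5,178.0) r86.0 bbox (0, 92, 66, 173) area/circ 0.34 blue 0.01 mom (26.6,184.2) world [141.4 -20.7]
circ (613.9,151.5) r153.6 bbox (518, 0, 122, 304) area/circ 0.16 blue 0.00 mom (613.5,167.3) world [ 712.5 -137.3]
turn [-0.     -0.0001 -0.0002] shift [ 0.3074 -0.001   0.0021] rows>=1.5 other turn [ 1. -0.  0.]
```

View pics/w15.png

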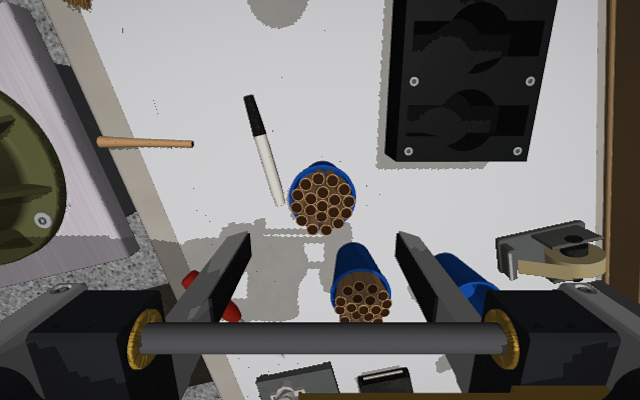

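Consistent. Descend and grip (z 57: shift 0.484).

```bash
python3 -m handwheel '[[0,0,0,0.12,-0.001,0.001,1],[0,0,0,0.25,-0.001,0.001,1],[0,0,0,0.36,-0.001,0.001,1],[0,0,0,0.44,-0.001,0.001,1],[0,0,0,0.475,-0.001,0.001,1],[0,0,0,0.484,-0.001,0.001,1],[0,0,0,0.484,-0.001,0.001,0.8],[0,0,0,0.484,-0.001,0.001,0.6],[0,0,0,0.484,-0.001,0.001,0.4],[0,0,0,0.484,-0.001,0.001,0.4],[0,0,0,0.484,-0.001,0.001,0.4],[0,0,0,0.484,-0.001,0.001,0.4]]' 20; python3 -c "
from h import *;st()"
```

```text
clock: 38.33
eef_pos: [435.5, -116.1, 57.3]
eef_rot: [1.762, 1.57, -0.053]
wrist_force: [-1.9, 0.4, 5.7]
finger_gap: 63.5
t38.33 p [ 435.5 -116.1   57.3] phi -0.244 tilt [ 0.001 -0.    -1.   ] F [-1.91  0.43  5.65] gap 63.5 j [-0.34  0.29  1.94  0.    0.91 -0.1 ]
```

```bash
python3 -m handwheel '[[0,0,0,-0.02,0,0,0.4],[0,0,0,-0.08,0,0,0.4],[0,0,0,-0.18,0,0,0.4],[0,0,0,-0.28,0,0,0.4],[0,0,0,-0.31,0,0,0.4],[0,0,0,-0.31,0,0,0.4]]' 20
python3 - <<'E'
from h import *
st();cv2.imwrite('pics/w16.png',camera('wrist')[:,:,::-1])
go(611.6,-8.7,150,-0.2443)
E
```

```text
clock: 39.08
eef_pos: [435.3, -116.1, 150.1]
eef_rot: [1.706, 1.57, -0.109]
wrist_force: [0.4, 0.1, -2.5]
finger_gap: 62.8
t39.08 p [ 435.3 -116.1  150.1] phi -0.244 tilt [ 0.001 -0.    -1.   ] F [ 0.37  0.12 -2.54] gap 62.8 j [-0.34  0.15  1.87  0.    1.13 -0.1 ]
turn [-0.     -0.0001  0.    ] shift [-0.0017  0.4846 -0.4895] rows>=3.3 other turn [1. 0. 0.]
```

View pics/w16.png

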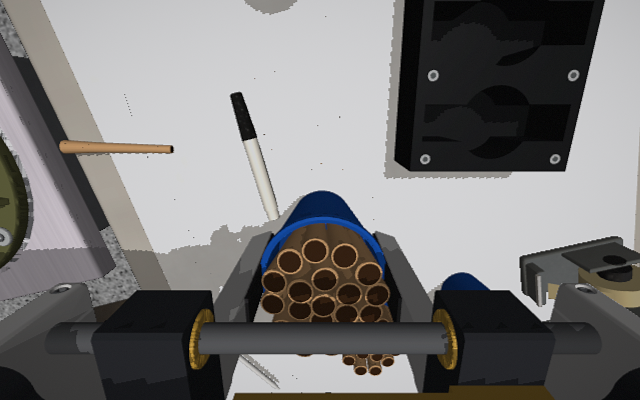

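```bash
python3 -m handwheel '[[0,0,0,0,0.05,-0.05,0.4],[0,0,0,0,0.13,-0.13,0.4],[0,0,0,0,0.22,-0.22,0.4],[0,0,0,0,0.31,-0.31,0.4],[0,0,0,0,0.39,-0.395,0.4],[0,0,0,0,0.45,-0.455,0.4],[0,0,0,0,0.4846,-0.4895,0.4],[0,0,0,0,0.4846,-0.4895,0.4],[0,0,0,0,0.4846,-0.4895,0.4]]' 20
python3 - <<'E'
from h import *
st();cv2.imwrite('pics/w17.png',camera('wrist')[:,:,::-1])
go(611.6,-8.7,67,-0.2443)
E
```

```text
clock: 40.25
eef_pos: [611.3, -8.5, 148.6]
eef_rot: [-1.592, 1.569, 2.876]
wrist_force: [0.4, -1.2, -1.3]
finger_gap: 63.2
t40.25 p [611.3  -8.5 148.6] phi -0.244 tilt [-0.001  0.    -1.   ] F [ 0.43 -1.2  -1.34] gap 63.2 j [-0.07  0.49  1.41  0.    1.24  0.17]
turn [-0.0001 -0.      0.0003] shift [ 0.2734  0.0013 -0.0003] rows>=1.3 other turn [1. 0. 0.]
```

View pics/w17.png

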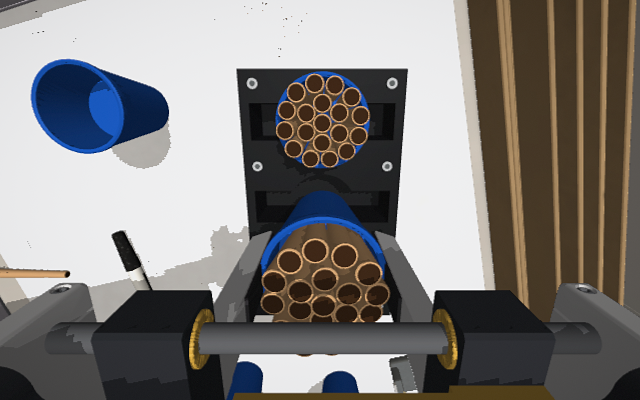

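```bash
python3 -m handwheel '[[0,0,0,0.06,0.001,0,0.4],[0,0,0,0.12,0.001,0,0.4],[0,0,0,0.16,0.001,0,0.4],[0,0,0,0.2,0.001,0,0.4],[0,0,0,0.22,0.001,0,0.4],[0,0,0,0.24,0.001,0,0.4],[0,0,0,0.255,0.001,0,0.4],[0,0,0,0.265,0.001,0,0.4],[0,0,0,0.27,0.001,0,0.4],[0,0,0,0.274,0.001,0,0.4],[0,0,0,0.274,0.001,0,0.4]]' 20; python3 -c "
from h import *;st()"
```

```text
clock: 41.68
eef_pos: [611.6, -8.7, 67.5]
eef_rot: [-2.449, 1.57, 2.019]
wrist_force: [-2.2, 0.6, 3.9]
finger_gap: 63.4
t41.67 p [611.6  -8.7  67.5] phi -0.245 tilt [-0.  0. -1.] F [-2.24  0.63  3.94] gap 63.4 j [-0.07  0.58  1.47  0.    1.09  0.17]
```

Seated. Release and go for the third.

```bash
python3 -m handwheel '[[0,0,0,0,0,0,0.6],[0,0,0,0,0,0,0.85],[0,0,0,0,0,0,0.85],[0,0,0,0,0,0,0.85],[0,0,0,-0.06,0,0,0.9],[0,0,0,-0.15,0,0,1],[0,0,0,-0.3,0,0,1],[0,0,0,-0.45,0,0,1],[0,0,0,-0.45,0,0,1]]' 20
python3 - <<'E'
from h import *
st();t=camera('top')[:,:,::-1];cv2.imwrite('pics/t18.png',t)
cups(calibration('top'),t,amin=300)
go(448,-233,200,-0.2443)
E
```

```text
clock: 42.8
eef_pos: [613.0, -8.8, 207.6]
eef_rot: [1.792, 1.563, -0.024]
wrist_force: [0.2, 0.8, 0.3]
finger_gap: 93.8
t42.80 p [613.   -8.8 207.6] phi -0.244 tilt [ 0.007 -0.    -1.   ] F [0.16 0.84 0.29] gap 93.8 j [-0.07  0.44  1.34  0.    1.35  0.17]
circ (385.7,219.4) r12.7 bbox (373, 207, 26, 25) area/circ 0.85 blue 0.20 mom (385.4,219.4) world [ 448.1 -233.1]
circ (221.0,306.3) r157.2 bbox (94, 173, 255, 227) area/circ 0.33 blue 0.00 mom (257.9,311.3) world [238.6 194.4]
circ (400.5,174.0) r13.5 bbox (388, 162, 26, 25) area/circ 0.83 blue 1.00 mom (401.1,174.1) world [ 566.2 -276.9]
circ (194.4,166.6) r10.7 bbox (184, 157, 22, 20) area/circ 0.87 blue 0.00 mom (194.3,166.4) world [598.5 262.5]
circ (472.5,149.0) r48.6 bbox (424, 145, 98, 15) area/circ 0.09 blue 1.00 mom (472.2,150.2) world [ 628.5 -470.9]
circ (453.5,116.5) r19.8 bbox (434, 98, 40, 38) area/circ 0.90 blue 0.30 mom (453.5,116.4) world [ 717.5 -425.4]
circ (314.5,69.0) r161.6 bbox (154, 44, 323, 130) area/circ 0.26 blue 0.01 mom (307.4,86.8) world [856. -58.]
turn [-0.     -0.0003 -0.0011] shift [ 0.0141 -0.35    0.8576] rows>=4.4 other turn [ 1.    -0.002  0.   ]
```

View pics/t18.png

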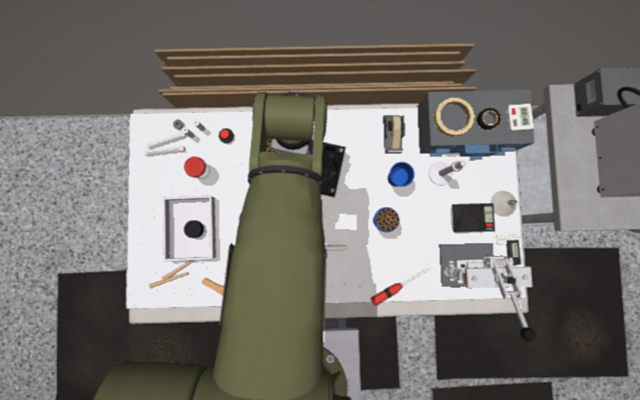

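```bash
python3 -m handwheel '[[0,0,0,0,-0.07,0.17,1],[0,0,0,0,-0.14,0.34,1],[0,0,0,0,-0.21,0.51,1],[0,0,0,0,-0.28,0.69,1],[0,0,0,0,-0.34,0.83,1],[0,0,0,0,-0.35,0.857,1],[0,0,0,0,-0.35,0.857,1],[0,0,0,0,-0.35,0.857,1]]'
python3 - <<'E'
from h import *
st()
im=camera('wrist')[:,:,::-1];cv2.imwrite('pics/w19.png',im);c=calibration('wrist')
print(proj(c,[[448,-233,90]]));cups(c,im,amin=1500)
go(448,-233,57,-0.2443)
E
```

```text
clock: 43.85
eef_pos: [448.5, -232.0, 204.0]
eef_rot: [1.974, 1.568, 0.16]
wrist_force: [-1.1, 0.7, 0.5]
finger_gap: 94.1
t43.85 p [ 448.5 -232.   204. ] phi -0.243 tilt [ 0.003  0.    -1.   ] F [-1.09  0.7   0.51] gap 94.1 j [-0.55  0.21  1.66  0.    1.27 -0.31]
[[321.25200557 199.68162336]]
circ (454.5,394.5) r155.6 bbox (299, 385, 312, 15) area/circ 0.03 blue 0.00 mom (484.1,393.9) world [ 546.  -514.2]
circ (509.0,261.0) r39.6 bbox (476, 233, 62, 58) area/circ 0.38 blue 0.92 mom (502.6,268.6) world [ 623.6 -346.3]
circ (440.9,204.2) r41.2 bbox (403, 175, 78, 70) area/circ 0.74 blue 1.00 mom (441.9,208.4) world [ 562.2 -266.3]
circ (323.3,199.1) r37.3 bbox (289, 162, 68, 75) area/circ 0.82 blue 0.19 mom (322.3,198.8) world [ 450.1 -233. ]
circ (590.3,111.5) r121.7 bbox (498, 0, 142, 224) area/circ 0.26 blue 0.00 mom (604.7,118.7) world [ 706.1 -211. ]
turn [ 0.0004 -0.0004 -0.001 ] shift [ 0.49   -0.0025  0.0046] rows>=2.4 other turn [-1.     0.002 -0.001]
```

View pics/w19.png

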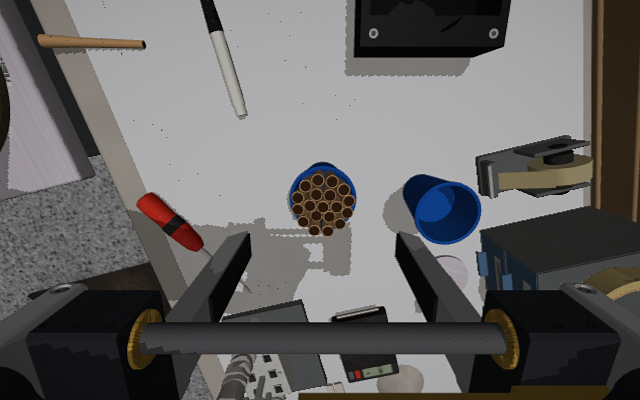

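```bash
python3 -m handwheel '[[0,0,-0.001,0.12,-0.001,0.004,1],[0,0,-0.001,0.25,-0.001,0.004,1],[0,0,-0.001,0.36,-0.001,0.004,1],[0,0,-0.001,0.44,-0.001,0.004,1],[0,0,-0.001,0.475,-0.001,0.004,1],[0,0,-0.001,0.49,-0.001,0.004,1],[0,0,-0.001,0.49,-0.001,0.004,0.8],[0,0,-0.001,0.49,-0.001,0.004,0.6],[0,0,-0.001,0.49,-0.001,0.004,0.4],[0,0,-0.001,0.49,-0.001,0.004,0.4],[0,0,-0.001,0.49,-0.001,0.004,0.4],[0,0,-0.001,0.49,-0.001,0.004,0.4]]' 20; python3 -c "
from h import *;st()"; python3 -m handwheel '[[0,0,0,-0.02,0,0,0.4],[0,0,0,-0.08,0,0,0.4],[0,0,0,-0.18,0,0,0.4],[0,0,0,-0.28,0,0,0.4],[0,0,0,-0.31,0,0,0.4],[0,0,0,-0.31,0,0,0.4]]' 20
python3 - <<'E'
from h import *
st();cv2.imwrite('pics/w20.png',camera('wrist')[:,:,::-1])
go(593.7,-80.5,150,-0.2443)
E
```

```text
clock: 45.4
eef_pos: [448.6, -233.1, 57.4]
eef_rot: [2.756, 1.57, 0.942]
wrist_force: [-2.3, -0.3, 5.5]
finger_gap: 63.5
t45.40 p [ 448.6 -233.1   57.4] phi -0.243 tilt [ 0.001  0.001 -1.   ] F [-2.34 -0.33  5.5 ] gap 63.5 j [-0.55  0.4   1.79  0.    0.95 -0.31]
clock: 46.15
eef_pos: [448.5, -233.1, 150.1]
eef_rot: [2.742, 1.57, 0.928]
wrist_force: [-0.1, 0.1, -0.9]
finger_gap: 63.5
t46.15 p [ 448.5 -233.1  150.1] phi -0.243 tilt [ 0.001  0.001 -1.   ] F [-0.15  0.1  -0.89] gap 63.5 j [-0.55  0.26  1.72  0.    1.16 -0.31]
turn [ 0.0004 -0.0004  0.0002] shift [-0.0014  0.3483 -0.6099] rows>=3.4 other turn [-1.    -0.    -0.001]
```

View pics/w20.png

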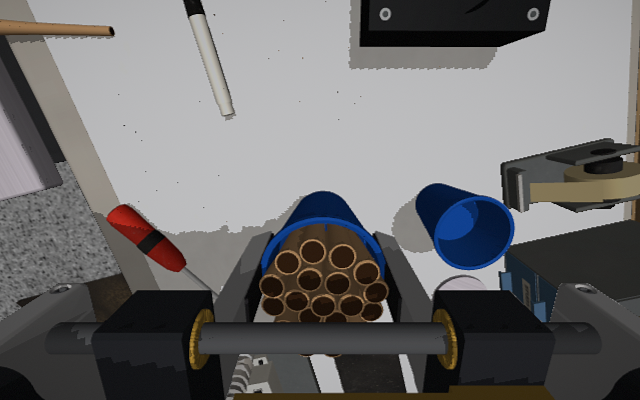

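```bash
python3 -m handwheel '[[0,0,0,0,0.04,-0.06,0.4],[0,0,0,0,0.1,-0.17,0.4],[0,0,0,0,0.16,-0.28,0.4],[0,0,0,0,0.22,-0.39,0.4],[0,0,0,0,0.28,-0.49,0.4],[0,0,0,0,0.325,-0.57,0.4],[0,0,0,0,0.3483,-0.6099,0.4],[0,0,0,0,0.3483,-0.6099,0.4],[0,0,0,0,0.3483,-0.6099,0.4]]' 20
python3 - <<'E'
from h import *
st();cv2.imwrite('pics/w21.png',camera('wrist')[:,:,::-1])
go(593.7,-80.5,67,-0.2443)
E
```

```text
clock: 47.32
eef_pos: [593.1, -81.2, 149.2]
eef_rot: [-2.259, 1.569, 2.209]
wrist_force: [0.4, -0.1, -1.0]
finger_gap: 63.5
t47.33 p [593.1 -81.2 149.2] phi -0.244 tilt [-0.001  0.001 -1.   ] F [ 0.41 -0.08 -1.  ] gap 63.5 j [-0.2   0.46  1.45  0.    1.23  0.05]
turn [ 0.0001 -0.0004  0.0003] shift [ 0.2749  0.0013 -0.0027] rows>=1.3 other turn [-1.    -0.001 -0.001]
```

View pics/w21.png

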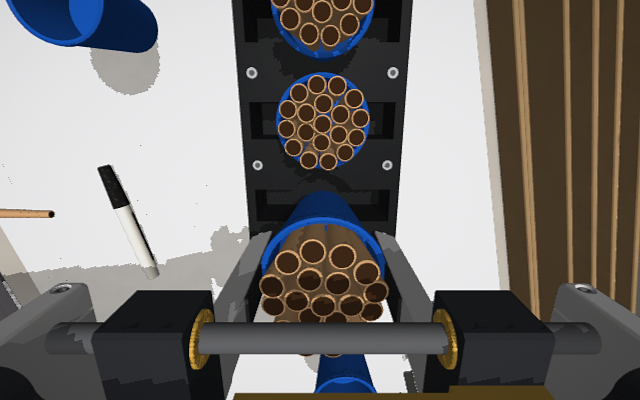

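```bash
python3 -m handwheel '[[0,0,0,0.06,0.001,-0.003,0.4],[0,0,0,0.12,0.001,-0.003,0.4],[0,0,0,0.16,0.001,-0.003,0.4],[0,0,0,0.2,0.001,-0.003,0.4],[0,0,0,0.22,0.001,-0.003,0.4],[0,0,0,0.24,0.001,-0.003,0.4],[0,0,0,0.255,0.001,-0.003,0.4],[0,0,0,0.265,0.001,-0.003,0.4],[0,0,0,0.272,0.001,-0.003,0.4],[0,0,0,0.276,0.001,-0.003,0.4],[0,0,0,0.276,0.001,-0.003,0.4]]' 20; python3 -c "
from h import *;st()"
```

```text
clock: 48.75
eef_pos: [593.8, -80.4, 67.4]
eef_rot: [-2.726, 1.569, 1.743]
wrist_force: [-2.0, 0.1, 4.7]
finger_gap: 63.4
t48.75 p [593.8 -80.4  67.4] phi -0.244 tilt [-0.     0.001 -1.   ] F [-1.97  0.13  4.73] gap 63.4 j [-0.2   0.56  1.51  0.    1.07  0.05]
```

```bash
python3 -m handwheel '[[0,0,0,0,0,0,0.6],[0,0,0,0,0,0,0.85],[0,0,0,0,0,0,0.85],[0,0,0,0,0,0,0.85],[0,0,0,-0.06,0,0,0.9],[0,0,0,-0.15,0,0,1],[0,0,0,-0.3,0,0,1],[0,0,0,-0.45,0,0,1],[0,0,0,-0.45,0,0,1]]' 20
python3 - <<'E'
from h import *
st();t=camera('top')[:,:,::-1];cv2.imwrite('pics/t22.png',t)
cv2.imwrite('pics/w22.png',camera('wrist')[:,:,::-1])
cups(calibration('top'),t,amin=300)
go(566.2,-277,200,-0.2443)
E
```

```text
clock: 49.88
eef_pos: [595.1, -80.8, 207.5]
eef_rot: [1.793, 1.564, -0.022]
wrist_force: [0.0, 0.8, -0.8]
finger_gap: 94.1
t49.88 p [595.1 -80.8 207.5] phi -0.244 tilt [ 0.007 -0.    -1.   ] F [ 0.04  0.76 -0.85] gap 94.1 j [-0.2   0.41  1.38  0.    1.34  0.05]
circ (251.3,219.4) r12.7 bbox (239, 207, 26, 25) area/circ 0.92 blue 1.00 mom (251.2,219.2) world [456.9 115.4]
circ (232.5,296.5) r159.0 bbox (111, 181, 247, 219) area/circ 0.31 blue 0.00 mom (279.7,314.6) world [262.2 165.2]
circ (400.5,174.0) r13.5 bbox (389, 162, 25, 25) area/circ 0.83 blue 1.00 mom (401.1,174.1) world [ 566.2 -276.9]
circ (194.5,166.4) r10.6 bbox (184, 157, 22, 20) area/circ 0.88 blue 0.00 mom (194.4,166.4) world [599.1 262.4]
circ (472.5,149.0) r48.6 bbox (424, 145, 98, 15) area/circ 0.09 blue 1.00 mom (472.1,150.1) world [ 628.5 -470.9]
circ (453.5,116.0) r19.9 bbox (434, 98, 40, 38) area/circ 0.90 blue 0.30 mom (453.5,116.3) world [ 718.9 -425.4]
circ (314.5,69.0) r161.6 bbox (154, 44, 323, 144) area/circ 0.27 blue 0.02 mom (315.3,91.3) world [856. -58.]
turn [ 0.0001 -0.0004 -0.0001] shift [0.0093 0.0692 0.6576] rows>=3.2 other turn [-1.     0.    -0.001]
```

View pics/w22.png

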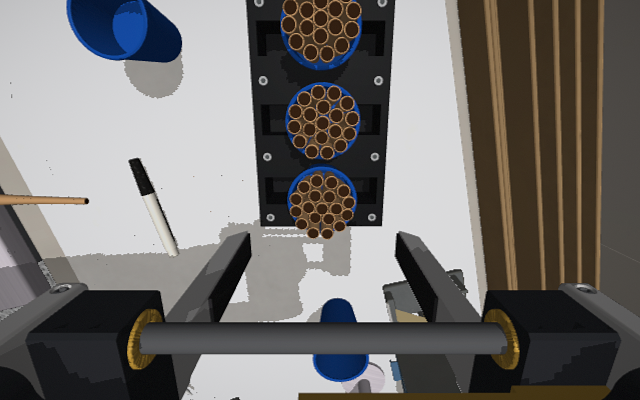

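View pics/t22.png

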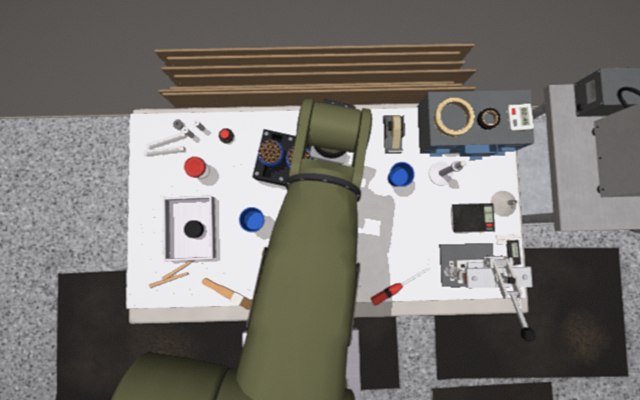

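```bash
python3 - <<'E'
from h import *
c=calibration('top')
for z in (0,30,60): print(z,onplane(c,[[384,152],[404,152]],z).round(0))
E
python3 -m handwheel '[[0,0,0,0,0.01,0.13,0.9],[0,0,0,0,0.03,0.3,0.9],[0,0,0,0,0.05,0.46,0.9],[0,0,0,0,0.069,0.62,0.9],[0,0,0,0,0.069,0.6576,0.9],[0,0,0,0,0.069,0.6576,0.9],[0,0,0,0,0.069,0.6576,0.9]]' 20
python3 - <<'E'
from h import *
st();im=camera('wrist')[:,:,::-1]
cv2.imwrite('pics/w23.png',im);c=calibration('wrist');cups(c,im,amin=1000)
print(proj(c,[[566.2,-277,90]]));go(566.2,-277,57,-0.2443)
E
```

```text
0 [[ 644. -253.    0.]
 [ 643. -310.    0.]]
30 [[ 638. -247.   30.]
 [ 637. -303.   30.]]
60 [[ 632. -241.   60.]
 [ 631. -296.   60.]]
clock: 50.85
eef_pos: [566.4, -275.6, 202.5]
eef_rot: [-3.016, 1.569, 1.454]
wrist_force: [-0.7, -0.7, -0.1]
finger_gap: 84.5
t50.85 p [ 566.4 -275.6  202.5] phi -0.243 tilt [ 0.     0.002 -1.   ] F [-0.7  -0.67 -0.08] gap 84.5 j [-0.51  0.49  1.29  0.    1.37 -0.27]
circ (439.5,396.5) r160.5 bbox (279, 354, 322, 46) area/circ 0.04 blue 0.23 mom (456.6,389.1) world [ 645.2 -554.2]
circ (501.5,290.5) r54.8 bbox (447, 255, 110, 55) area/circ 0.26 blue 0.00 mom (494.4,275.9) world [ 730.  -422.4]
circ (324.0,198.2) r34.3 bbox (291, 164, 67, 69) area/circ 0.92 blue 1.00 mom (323.9,199.2) world [ 568.7 -275.4]
circ (434.5,160.5) r44.3 bbox (391, 143, 88, 39) area/circ 0.28 blue 0.00 mom (437.4,162.0) world [ 679.1 -264.5]
circ (557.5,134.3) r152.6 bbox (485, 0, 146, 275) area/circ 0.42 blue 0.00 mom (563.3,115.6) world [ 792.8 -267.6]
[[321.92989099 200.31344427]]
turn [ 0.0006 -0.0005 -0.    ] shift [4.856e-01 1.000e-04 5.500e-03] rows>=2.3 other turn [-0.999  0.    -0.001]
```

View pics/w23.png

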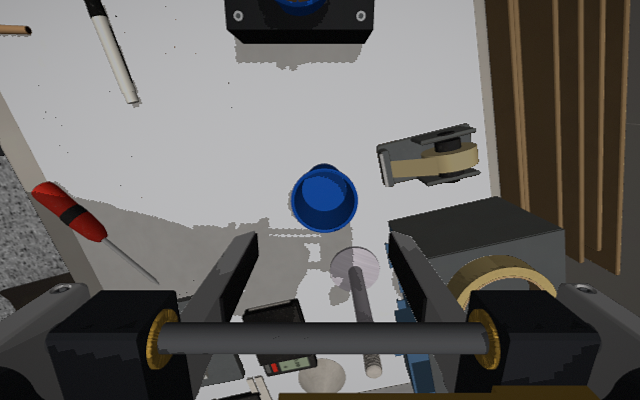

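```bash
python3 -c "
from h import *;go(568.3,-276.8,130,-0.75)"
```

```text
turn [ 1.616e-01 -5.000e-04  1.000e-04] shift [0.2423 0.0068 0.0028] rows>=2.7 other turn [-0.838 -0.    -0.001]
```

```bash
python3 -m handwheel '[[0.05,0,0,0.05,0.0068,0.0028,0.9],[0.1,0,0,0.1,0.0068,0.0028,0.9],[0.15,0,0,0.15,0.0068,0.0028,0.9],[0.1616,0,0,0.24,0.0068,0.0028,0.9],[0.1616,0,0,0.24,0.0068,0.0028,0.9]]' 20
python3 - <<'E'
from h import *
st();im=camera('wrist')[:,:,::-1]
cv2.imwrite('pics/w24.png',im);c=calibration('wrist');print(proj(c,[[568.3,-276.8,90]]));go(568.3,-276.8,57,-0.75)
E
```

```text
clock: 51.52
eef_pos: [567.8, -275.4, 129.1]
eef_rot: [-1.709, 1.567, 2.255]
wrist_force: [-0.1, 0.3, 0.5]
finger_gap: 84.4
t51.52 p [ 567.8 -275.4  129.1] phi -0.749 tilt [-0.003  0.003 -1.   ] F [-0.13  0.27  0.48] gap 84.4 j [-0.51  0.56  1.36  0.    1.23  0.24]
[[322.5588856  227.36875347]]
turn [ 0.0006 -0.0004  0.0005] shift [0.2457 0.0021 0.0026] rows>=1.2 other turn [-0.999 -0.001 -0.001]
```

View pics/w24.png

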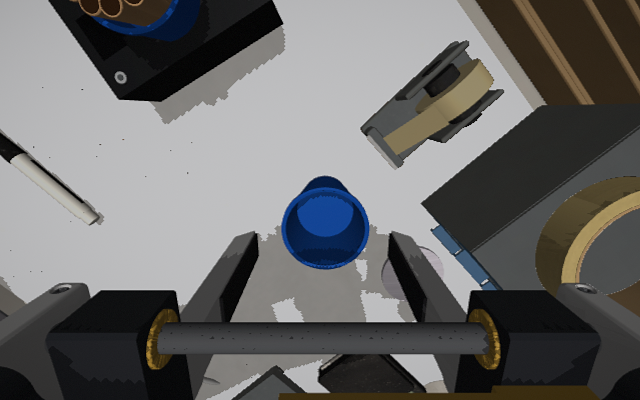

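```bash
python3 -m handwheel '[[0,0,0,0.08,0.006,0.0026,0.9],[0,0,0,0.15,0.006,0.0026,0.9],[0,0,0,0.2,0.006,0.0026,0.9],[0,0,0,0.23,0.006,0.0026,0.9],[0,0,0,0.242,0.006,0.0026,0.9],[0,0,0,0.242,0.006,0.0026,0.8],[0,0,0,0.242,0.006,0.0026,0.6],[0,0,0,0.242,0.006,0.0026,0.4],[0,0,0,0.242,0.006,0.0026,0.4],[0,0,0,0.242,0.006,0.0026,0.4],[0,0,0,0.242,0.006,0.0026,0.4]]' 20; python3 -c "
from h import *;st()"; python3 -m handwheel '[[0,0,0,-0.02,0,0,0.4],[0,0,0,-0.1,0,0,0.4],[0,0,0,-0.25,0,0,0.4],[0,0,0,-0.4,0,0,0.4],[0,0,0,-0.47,0,0,0.4],[0,0,0,-0.47,0,0,0.4]]' 20
python3 - <<'E'
from h import *
st();cv2.imwrite('pics/w25.png',camera('wrist')[:,:,::-1])
go(457,115.5,200,-0.2443)
E
```

```text
clock: 52.95
eef_pos: [569.3, -277.6, 58.6]
eef_rot: [-2.429, 1.569, 1.535]
wrist_force: [-1.5, 0.8, 4.5]
finger_gap: 64.2
t52.95 p [ 569.3 -277.6   58.6] phi -0.748 tilt [ 0.     0.002 -1.   ] F [-1.47  0.76  4.47] gap 64.2 j [-0.51  0.64  1.41  0.    1.1   0.24]
clock: 53.7
eef_pos: [569.7, -278.1, 201.0]
eef_rot: [2.444, 1.568, 0.125]
wrist_force: [0.4, -0.6, -1.3]
finger_gap: 63.9
t53.70 p [ 569.7 -278.1  201. ] phi -0.748 tilt [ 0.002  0.    -1.   ] F [ 0.44 -0.58 -1.32] gap 63.9 j [-0.51  0.5   1.28  0.    1.37  0.24]
turn [-0.1604 -0.0005  0.0002] shift [-4.0000e-04 -1.1661e+00 -7.0660e-01] rows>=6.5 other turn [0.84  0.    0.001]
```

View pics/w25.png

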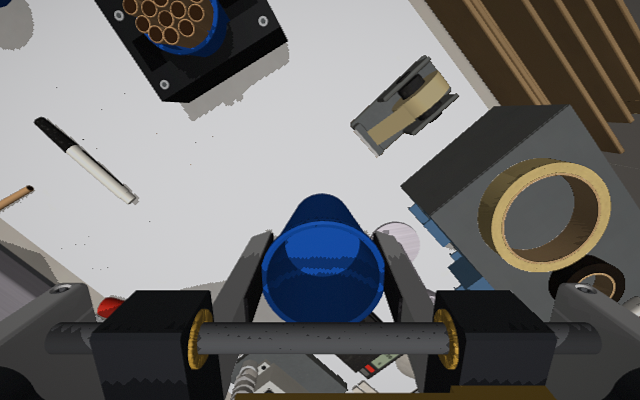

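```bash
python3 -m handwheel '[[-0.03,0,0,0,-0.13,-0.08,0.4],[-0.06,0,0,0,-0.28,-0.17,0.4],[-0.09,0,0,0,-0.43,-0.26,0.4],[-0.12,0,0,0,-0.58,-0.35,0.4],[-0.15,0,0,0,-0.73,-0.44,0.4],[-0.16,0,0,0,-0.87,-0.53,0.4],[-0.16,0,0,0,-0.96,-0.58,0.4],[-0.16,0,0,0,-0.96,-0.58,0.4],[-0.16,0,0,0,-0.96,-0.58,0.4]]' 20
python3 - <<'E'
from h import *
st();im=camera('wrist')[:,:,::-1];cv2.imwrite('pics/w26.png',im)
t=camera('top')[:,:,::-1];cv2.imwrite('pics/t26.png',t);cups(calibration('top'),t,amin=300)
c=calibration('wrist');cups(c,im,amin=1500);print(proj(c,[[457,115.5,90]]))
go(457,115.5,200,-0.2443)
E
```

```text
clock: 54.88
eef_pos: [476.4, 45.1, 198.9]
eef_rot: [-2.225, 1.569, 2.241]
wrist_force: [0.3, 0.1, -0.9]
finger_gap: 63.9
t54.88 p [476.4  45.1 198.9] phi -0.246 tilt [-0.001  0.001 -1.   ] F [ 0.33  0.11 -0.91] gap 63.9 j [0.02 0.15 1.73 0.   1.25 0.26]
circ (270.5,344.4) r94.0 bbox (194, 262, 154, 138) area/circ 0.51 blue 0.00 mom (263.2,340.8) world [141.1  70.4]
circ (256.0,217.0) r54.7 bbox (221, 175, 74, 85) area/circ 0.57 blue 0.10 mom (257.8,216.0) world [462.8 103.2]
circ (194.5,166.4) r10.6 bbox (184, 157, 22, 20) area/circ 0.88 blue 0.00 mom (194.4,166.4) world [599.1 262.4]
circ (475.5,148.0) r51.7 bbox (424, 144, 104, 16) area/circ 0.08 blue 1.00 mom (472.5,150.1) world [ 631.  -479.1]
circ (299.0,159.0) r41.3 bbox (258, 139, 83, 40) area/circ 0.30 blue 0.31 mom (301.0,158.5) world [612.3 -11.3]
circ (453.5,116.5) r20.0 bbox (434, 98, 40, 38) area/circ 0.88 blue 0.31 mom (453.5,116.3) world [ 717.5 -425.4]
circ (314.5,69.0) r161.6 bbox (154, 44, 323, 63) area/circ 0.20 blue 0.00 mom (312.3,74.3) world [856. -58.]
circ (393.0,399.0) r163.0 bbox (230, 385, 327, 15) area/ci
[... 272 characters left out ...]
4 -21.5]
circ (462.8,245.5) r64.8 bbox (417, 182, 102, 122) area/circ 0.58 blue 0.34 mom (466.5,237.4) world [603.6 -37.1]
circ (480.0,137.5) r55.1 bbox (425, 102, 111, 78) area/circ 0.63 blue 0.25 mom (482.8,140.4) world [631.3  67.2]
circ (283.5,129.0) r37.8 bbox (247, 92, 73, 75) area/circ 0.93 blue 1.00 mom (283.0,129.3) world [459.2 118.4]
circ (111.0,69.5) r46.2 bbox (95, 24, 27, 92) area/circ 0.28 blue 0.00 mom (108.8,71.3) world [329.2 202.7]
circ (605.5,158.0) r161.5 bbox (572, 0, 68, 317) area/circ 0.23 blue 0.00 mom (607.1,146.7) world [742.8  19.7]
[[282.08466591 132.77582745]]
turn [-0.0007 -0.0004  0.0003] shift [-0.0022 -0.1209 -0.2128] rows>=1.2 other turn [0.999 0.001 0.001]
```

View pics/w26.png

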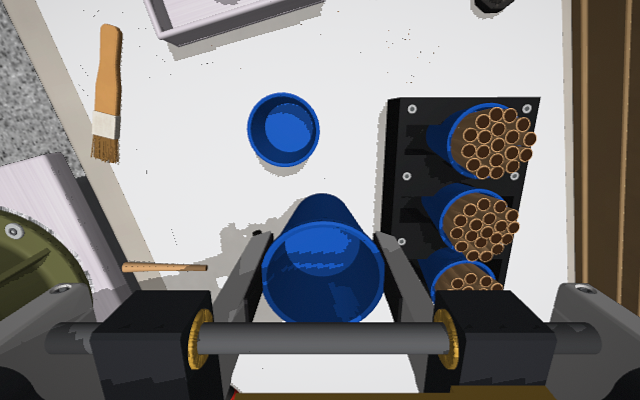

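View pics/t26.png

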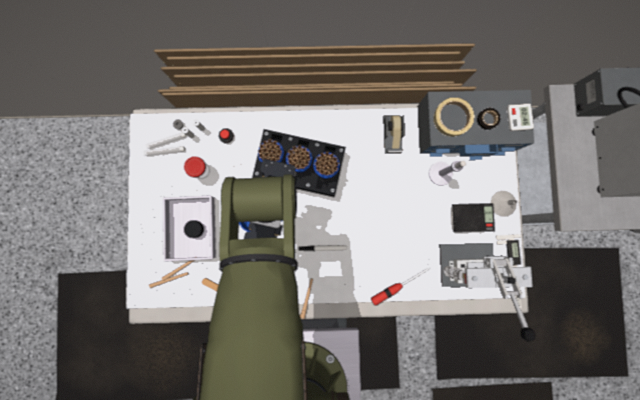

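Run:
```python
from h import *
c=calibration('wrist');print(proj(c,[[476.4,45.1,230.3]]), onplane(c,[[322.5,273]],230.3))
go(458,117,165,-0.2443)
```

```text
[[320.56416408 275.93765447]] [[477.80824805  46.53226261 230.3       ]]
turn [-0.0007 -0.0004  0.0003] shift [ 0.1145 -0.1188 -0.2183] rows>=1.3 other turn [0.999 0.001 0.001]
```

```bash
python3 -m handwheel '[[0,0,0,0,-0.03,-0.06,0.4],[0,0,0,0,-0.08,-0.15,0.4],[0,0,0,0,-0.119,-0.218,0.4],[0,0,0,0.05,-0.119,-0.218,0.4],[0,0,0,0.11,-0.119,-0.218,0.4],[0,0,0,0.11,-0.119,-0.218,0.4]]' 20
python3 - <<'E'
from h import *
st();im=camera('wrist')[:,:,::-1];cv2.imwrite('pics/w27.png',im)
go(457.9,117,102.6,-0.2443)
E
```

```text
clock: 55.72
eef_pos: [457.5, 115.7, 164.6]
eef_rot: [-1.524, 1.567, 2.94]
wrist_force: [0.4, -0.7, -1.0]
finger_gap: 64.1
t55.73 p [457.5 115.7 164.6] phi -0.248 tilt [-0.004  0.001 -1.   ] F [ 0.36 -0.71 -0.95] gap 64.1 j [0.17 0.18 1.79 0.   1.18 0.42]
turn [-0.0011 -0.0002  0.0008] shift [ 0.2102 -0.0003 -0.0033] rows>=1.0 other turn [0.999 0.001 0.   ]
```

View pics/w27.png

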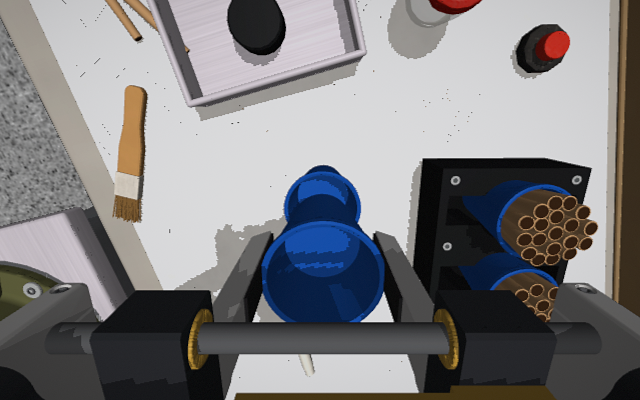

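```bash
python3 -m handwheel '[[0,0,0.001,0.05,-0.0003,-0.0033,0.4],[0,0,0.001,0.09,-0.0003,-0.0033,0.4],[0,0,0.001,0.13,-0.0003,-0.0033,0.4],[0,0,0.001,0.16,-0.0003,-0.0033,0.4],[0,0,0.001,0.18,-0.0003,-0.0033,0.4],[0,0,0.001,0.19,-0.0003,-0.0033,0.4],[0,0,0.001,0.19,-0.0003,-0.0033,0.4]]' 20
python3 - <<'E'
from h import *
st();im=camera('wrist')[:,:,::-1];cv2.imwrite('pics/w28.png',im)
go(457.9,117,102.6,-0.2443)
E
```

```text
clock: 56.65
eef_pos: [458.0, 117.0, 108.7]
eef_rot: [2.193, 1.57, 0.375]
wrist_force: [0.4, -0.1, -2.0]
finger_gap: 64.1
t56.65 p [458.  117.  108.7] phi -0.248 tilt [ 0.001  0.    -1.   ] F [ 0.44 -0.08 -2.02] gap 64.1 j [0.17 0.25 1.85 0.   1.04 0.42]
turn [-0.0011 -0.0002 -0.0003] shift [ 0.0208 -0.0005  0.0003] rows>=0.1 other turn [ 0.999 -0.     0.   ]
```

View pics/w28.png

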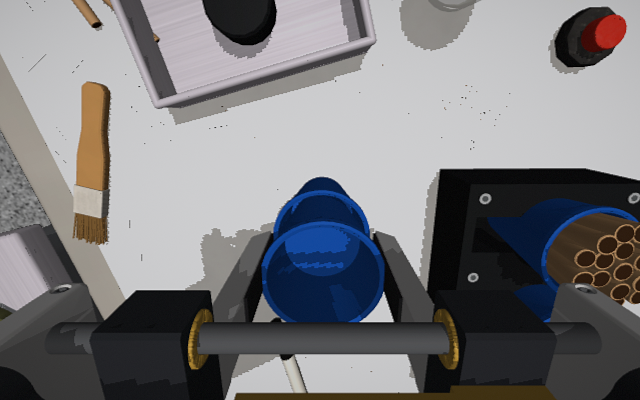

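```bash
python3 -m handwheel '[[0,0,0,0.008,0,0,0.4],[0,0,0,0.015,0,0,0.4],[0,0,0,0.02,0,0,0.4],[0,0,0,0.022,0,0,0.4],[0,0,0,0.022,0,0,0.4]]' 20
python3 - <<'E'
from h import *
st()
E
```

```text
clock: 57.32
eef_pos: [458.3, 117.1, 102.5]
eef_rot: [2.109, 1.569, 0.29]
wrist_force: [-0.7, 0.6, 2.9]
finger_gap: 63.9
t57.33 p [458.3 117.1 102.5] phi -0.248 tilt [ 0.002  0.001 -1.   ] F [-0.69  0.6   2.92] gap 63.9 j [0.17 0.26 1.85 0.   1.03 0.42]
```

```bash
python3 -m handwheel '[[0,0,0,0,0,0,0.6],[0,0,0,0,0,0,0.85],[0,0,0,0,0,0,1],[0,0,0,0,0,0,1],[0,0,0,-0.06,0,0,1],[0,0,0,-0.2,0,0,1],[0,0,0,-0.35,0,0,1],[0,0,0,-0.5,0,0,1],[0,0,0,-0.65,0,0,1],[0,0,0,-0.65,0,0,1]]' 20
python3 - <<'E'
from h import *
st();go(300,-350,350,-1.57)
E
```

```text
clock: 58.58
eef_pos: [458.8, 117.2, 300.5]
eef_rot: [2.026, 1.563, 0.208]
wrist_force: [-0.5, 0.3, 0.1]
finger_gap: 93.9
t58.58 p [458.8 117.2 300.5] phi -0.248 tilt [ 0.007  0.002 -1.   ] F [-0.51  0.27  0.08] gap 93.9 j [0.17 0.07 1.6  0.   1.47 0.42]
turn [ 0.4209 -0.0022 -0.0011] shift [-0.1711 -0.1303  1.6389] rows>=7.9 other turn [-0.579  0.001 -0.002]
```

```bash
python3 -m handwheel '[[0.03,0,0,-0.05,0,0.15,1],[0.06,0,0,-0.1,0,0.33,1],[0.1,0,0,-0.17,0,0.5,1],[0.15,0,0,-0.17,0,0.68,1],[0.2,0,0,-0.17,0,0.85,1],[0.25,0,0,-0.17,0,1,1],[0.25,0,0,-0.17,0,1,1]]' 20
python3 - <<'E'
from h import *
st()
for n in ('wrist','top','scene'):
    im=camera(n)[:,:,::-1];cv2.imwrite(f'pics/{n}30.png',im)
    if n!='scene': cups(calibration(n),im,amin=300)
E
```

```text
clock: 59.45
eef_pos: [384.0, -175.7, 349.3]
eef_rot: [2.996, 1.565, 0.387]
wrist_force: [0.6, -0.1, -0.4]
finger_gap: 93.8
t59.45 p [ 384.  -175.7  349.3] phi -1.038 tilt [ 0.005  0.002 -1.   ] F [ 0.61 -0.12 -0.42] gap 93.8 j [-0.52 -0.07  1.62  0.    1.59  0.52]
circ (438.5,388.0) r171.5 bbox (267, 355, 344, 45) area/circ 0.06 blue 0.00 mom (401.6,386.1) world [ 148.2 -561.4]
circ (502.0,339.0) r32.0 bbox (484, 309, 36, 61) area/circ 0.30 blue 0.00 mom (505.4,339.5) world [ 290.8 -590.7]
circ (144.0,339.0) r32.0 bbox (127, 309, 36, 61) area/circ 0.29 blue 0.00 mom (140.4,339.5) world [-24.  -59.6]
circ (11.0,303.0) r20.2 bbox (0, 286, 28, 35) area/circ 0.37 blue 0.00 mom (11.4,302.3) world [-68.4 156.1]
circ (301.6,243.5) r13.1 bbox (289, 236, 25, 15) area/circ 0.58 blue 0.00 mom (301.2,243.2) world [ 270.4 -204.8]
circ (139.0,274.5) r63.4 bbox (76, 226, 127, 84) area/circ 0.49 blue 0.00 mom (139.3,263.0) world [89.9 -6.8]
circ (112.0,143.0) r12.6 bbox (100, 132, 25, 22) area/circ 0.60 blue 0.00 mom (112.0,142.8) world [268.1 101.8]
circ (568.5,126.5) r82.8 bbox (498, 76, 142, 95)
[... 910 characters left out ...]
290.0) world [ 270.1 -284.4]
circ (249.7,219.3) r13.8 bbox (236, 206, 28, 26) area/circ 0.90 blue 1.00 mom (249.6,218.9) world [457.2 119.6]
circ (194.4,166.6) r10.7 bbox (184, 157, 22, 20) area/circ 0.87 blue 0.00 mom (194.3,166.5) world [598.5 262.5]
circ (473.0,149.0) r49.1 bbox (424, 145, 99, 15) area/circ 0.09 blue 1.00 mom (472.4,150.1) world [ 628.5 -472.3]
circ (299.0,159.0) r41.3 bbox (258, 139, 83, 40) area/circ 0.33 blue 0.34 mom (298.7,159.0) world [612.3 -11.3]
circ (453.5,116.5) r20.0 bbox (434, 98, 40, 38) area/circ 0.89 blue 0.29 mom (453.5,116.3) world [ 717.5 -425.4]
circ (314.5,69.0) r161.6 bbox (154, 44, 323, 63) area/circ 0.20 blue 0.00 mom (312.2,74.3) world [856. -58.]
```

View pics/wrist30.png

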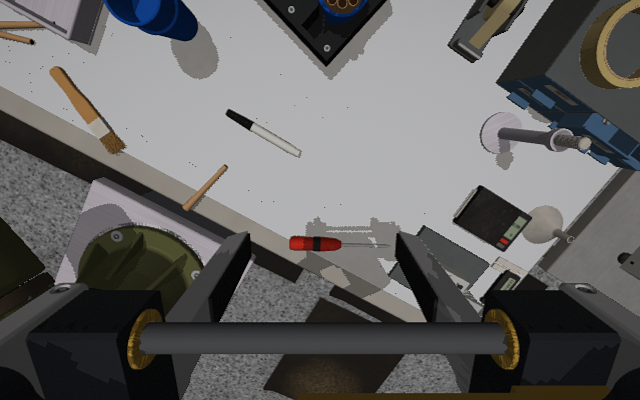

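View pics/top30.png

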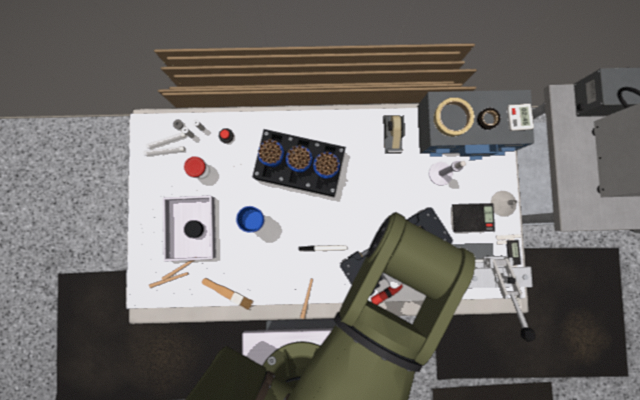

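View pics/scene30.png

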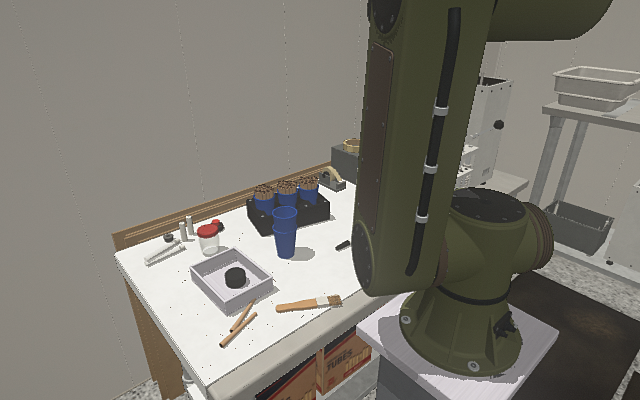

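Run:
```python
from h import *
c=calibration('top');print(onplane(c,[[249.7,219.3]],134))
t=cv2.imread('pics/top30.png');s=cv2.imread('pics/scene30.png')
a=cv2.resize(t[125:205,245:360],None,fx=3.4,fy=3.4,interpolation=cv2.INTER_CUBIC);b=cv2.resize(s[170:270,230:340],(390,355),interpolation=cv2.INTER_CUBIC)
H=max(a.shape[0],b.shape[0]);f=lambda i:cv2.copyMakeBorder(i,0,H-i.shape[0],0,0,cv2.BORDER_CONSTANT)
cv2.imwrite('pics/fin.png',np.hstack([f(a),f(b)]))
d=calibration('scene');print(proj(d,[[457.5,116,0],[457.5,116,134],[457.5,116,90]]))
w=np.array([[629.5,63.1,100],[611.6,-8.7,100],[593.7,-80.5,100]]);print(proj(c,w), (proj(c,w)-[245,125])*3.4)
```

```text
[[455.65503443 112.55656054 134.        ]]
[[285.63814451 253.18409746]
 [283.90975464 211.05198406]
 [284.49977813 225.43469772]]
[[270.16165327 152.4350617 ]
 [297.88061804 158.58907829]
 [325.63229925 164.75035841]] [[ 85.54962113  93.27920979]
 [179.79410134 114.2028662 ]
 [274.14981744 135.1512186 ]]
```

View pics/fin.png

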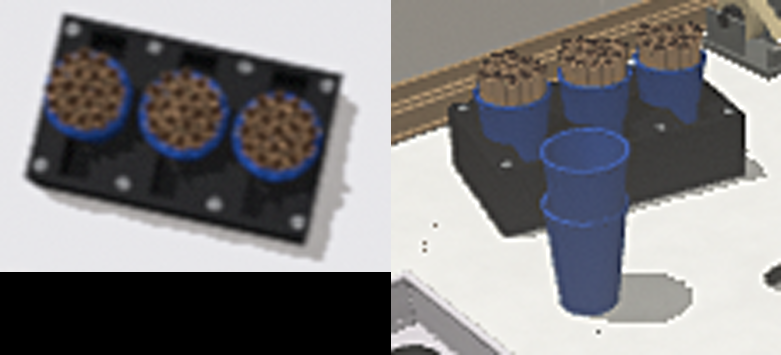

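```bash
python3 -c "
from cell import order;print(order.sign_off())"
```

```text
the job is handed in; nothing more can be done
None
```

The job is done and handed in after about 60 s of robot time; no verdict came back.

- **Probing:** I felt the wells left, middle, right. The rod reached the floor in the left and right wells (wrist force about 8 to 12 N) and stopped 30 mm above it in the middle one, so the puck was there.
- **Puck and rod:** The last pictures show the puck lying in the tray. The rod hangs upright in its stand.
- **Full cups:** There were three, one in each well. Each met the floor at the expected height with a light contact force. In the last top view their rims lie within about 2 mm of where seated cups should appear.
- **Empty cups:** There were two, nested upright on the bench. The upper one seated at the expected 44 mm.
- **Jar and pen:** The gripper never touched them. The top view puts the jar where it was at the start, and the pen looks unmoved by eye.

Some position checks disagreed slightly. The wrist and top cameras differed by 1 to 4 mm on the rod and the empty cups. The last check put the stack's upper rim about 3 to 4 mm from the lower cup's position measured before nesting. That is inside the 8 mm allowed and close to the calibration error. I never saw a cup knocked aside during the run.

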